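# Dry-fit a half-lapped panel frame on the assembly board

## Robot

A 6-joint arm with a two-finger parallel gripper is mounted at the origin on a cart in front of the work surface, level with it; the furniture and walls round the work are solid. World frame = base frame: x ahead of the robot, y to its left, z up, the work surface at z = 0. Lengths are in mm, angles in rad, forces in N, time in s.
With the tool pointing down it reaches from about 325 to 1000 mm from the base axis. Payload 5.1 kg.
Tool frame: the origin (TCP) lies where the fingers leave the gripper's body, on its centre line; the fingertips stand 73 mm ahead of it and the grasp point (between the pads) lies ahead of it (bot.grip_point_offset is the z of the grasp point in the tool frame, in mm); z points along the fingers, y is the direction in which the jaws open and shut (so a half turn about z gives the same grasp; the last joint's range is limited). The gripper opens to 85 mm and grips with 20 to 120 N. Pads are 22 mm wide; open, the fingers measure 114 mm over their backs; the gripper's body (76 mm by 85 mm) begins 54 mm behind the grasp point. The pads swing forward as they close: fully open they stand 13 mm farther back than shut.
Start: joints at [1.09, 0.124, 1.65, -0, 1.367, -0.083], TCP at [251.824, 599.225, 303.922] pointing down, gripper open.
Joint ranges: [-2.61, 2.61], [-1.02, 2.33], [0.03, 2.71], [-1.35, 4.49], [0.32, 2.68], [-2.91, 2.91]. Speed limits (rad/s): [2.57, 2.57, 3.14, 3.14, 3.14, 3.14].

## Interface

Orientations are given as a unit quaternion [w, x, y, z].
In Python, from bench import telemetry, imaging, job, bot gives the robot as it stands.
- The arm moves only by the shell command python3 -m handwheel 'ROWS'. ROWS is JSON, a list of rows, each a list of 3 entries, a list of its own where there are three numbers: the gripper command: -1 is fully open, 1 is shut, values between are in proportion, then the shift along the tool's x, y, z in m, then the turn about the tool's z in degrees. A call has 1 to 8 rows; each row shifts and turns the pose as measured when the row begins, along the tool's axes as they then stand; what a row does not reach is not made up. A row lasts 1/12 s, in which the tool goes at most 41.7 mm and 7.16 degrees, less where a joint would pass 70% of its speed; a pose out of reach is approached as far as the arm can. A call is refused whole if a number of a shift passes 0.0417 or a number of a turn 7.16, either way. A call with a gripper value outside its range is refused whole. The fingers move at their own pace and stop on an object; the grip force is fixed at half the most. Time passes only in rows, so rows that do not move let the fingers close. It gives the time, the measured TCP pose, the force and the opening at its end, in the units of the state.
- telemetry.sense(): the state, without advancing time (a new reading comes with each control period).
- imaging.capture(name): name is "scene" or "side" or "wrist"; returns the picture (400x640x3 uint8, blue, green, red); there is no depth.
- imaging.calibration(name): a dict with "intrinsics" (3x3 intrinsics, pixels), "R" (3x3) and "t" (3): a world point X has camera coordinates R X + t. Camera axes: x right, y down, z forward; pixel columns grow to the right and rows downward; lengths in mm; the calibration is good to about 2 mm. A picture is of the moment at which its call begins: read the wrist's pose just before it. calibration takes no time and is no camera call; for the wrist camera it gives the pose at the moment of the call.
- job.sign_off(): hands the job in, once; it reports no verdict.
The state is a dict: "t": time; "qpos": joint angles; "joint_vel": joint speeds; "effort": joint torques, N m; "ee_pos": TCP position; "orientation": TCP orientation; "ft_force": force on the tool from outside, world axes, zero at the start; "torque": the same for the moment, N m; "grip_width": finger opening in mm.
Only numpy, scipy, OpenCV 4.12 (cv2) and the standard library are available. Lean on these libraries where they do the work, as an engineer would, in place of code of your own. Each camera call takes 0.05 s, during which the arm holds its last target. There are 200 camera calls.

## Task

Dry-fit the little wooden panel frame inside the stops of the assembly board, ready for gluing: first lay the two short rails flat along the left and right sides of the outline, either one on either side, then the two long rails across their ends, the one with the steel hanging plates on the far side and the plain one on the side near the robot, so that the half-laps close and all four rails lie flat on the board. Last drop the thin cross-bar into the middle notches of the long rails, between the two short rails and parallel to them, bedded fully down. Let go of everything, and leave the glue bottle and the brown offcut where they are.

Things in the scene. Friction and masses are not known exactly. Their poses are not given: they have to be found in the camera images.
- assembly_board: Plywood board, 200 (x) by 250 (y) by 12 mm, fixed to the table. Origin: centre of its underside; x points away from the robot, y to the left (turned at most 15 degrees). Dowel stops, 10 mm thick, 16.5 mm tall with tapered tops, at (x, y) = (+-50, +-109) and (+-84, +-75) mm. The frame, 150 (x) by 200 (y) mm, lies on its top centred inside them (pencil outline), 4 mm play.
- short_rail_a: Short rail, one of two alike: pale wood, 18 mm high, origin at the centre of its underside; 150 mm long (its x), 22 mm wide (its y). The upper half of both ends is cut away (laps 27 mm long, 9 mm high), the full-height middle is 96 mm. Right way up. In place: on the board, along the board's x, origin at the board's x 0, y +89 or -89 mm.
- short_rail_b: The other short rail, the same as short_rail_a.
- plain_long_rail: Long rail without metal: pale wood, 18 mm high, origin at the centre of its underside; 200 mm long (its y), 22 mm wide (its x). Lower half of both ends cut away (laps 26 mm long); middle 148 mm, at its foot 140, fits the 156 mm between the short rails. Top notch at mid-length, 22 mm wide, 9 deep. Right way up. In place: underside on the board, along the board's y, origin at the board's x -64, y 0 mm.
- hanging_long_rail: Long rail with two flat dark steel hanging plates (30 x 14 mm) on its top, 52 mm either side of the middle; otherwise the same as plain_long_rail. In place: underside on the board, along the board's y, origin at the board's x +64, y 0 mm.
- cross_bar: Thin bar: pale wood, 18 mm high, origin at the centre of its underside; 140 mm long (its x), 14 mm wide (its y). Lower half of both ends cut away (23 mm long) to lie in the notches of the long rails with 4 mm side play; middle 94 mm, at its foot 88, fits the 106 mm between them. Right way up. In place: underside level with the rails', along the board's x, origin at the board's x 0, y 0.
- glue_bottle: Bystander: white dropper bottle standing at the far left, 31 mm across, 89 mm tall; origin at the centre of its underside.
- offcut: Bystander: small brown wooden offcut lying at the far right, 30 x 55 x 14 mm; origin at the centre of its underside.
There are look-alikes about, which are no part of the job. Leave any yellow look-alike of the short_rail_a alone.

How it is judged:
By the outcome, as a careful person would: the job done as asked, in the order asked, and still so for the second after the job is handed in, with the robot touching nothing.
It also fails if it takes over 102 s, if anything falls off the work surface, if the arm or the gripper's body presses on something with over 40 N, if the wrist force passes 120 N, or if a joint passes its speed limit or range.

## Working session

There is one attempt and no reset: what is moved stays moved. The work goes in short steps, Python scripts to look and compute and a shell command to move; the robot and the scene stay as the last step left them, time stands still between calls to the robot, and variables do not carry over. Pictures are saved under pics/ and viewed, about 12 in all and at most 16, crops included, and the job is handed in when it is done.

```bash
ls; mkdir -p pics; python3 - <<'E'
from bench import telemetry, imaging, job, bot
import cv2
s=telemetry.sense();print(s);print(bot.grip_point_offset)
for n in("scene","side"):
    cv2.imwrite(f"pics/{n}0.png",imaging.capture(n)); c=imaging.calibration(n);print(n,c)
c=imaging.calibration("wrist");print(c)
E
```

```text
pics
{'t': 0.0, 'qpos': array([ 1.09034803e+00,  1.24495892e-01,  1.65172304e+00,  1.01320624e-05,
        1.36746776e+00, -8.26164506e-02]), 'joint_vel': array([-0.00065413, -0.00047405,  0.00173132,  0.0015301 ,  0.00016049,
        0.0003411 ]), 'effort': array([-9.77490959e-05, -4.23622584e+01, -3.65448725e+01, -5.72290469e-05,
        7.13476678e-03, -5.76727786e-06]), 'ee_pos': array([251.63913179, 598.80234436, 302.62982344]), 'orientation': array([-2.95656286e-04,  1.97607646e-01,  9.80280634e-01, -1.00441974e-03]), 'ft_force': array([-0.26454568, -0.68687843, -0.03890708]), 'torque': array([ 0.00963624,  0.02640743, -0.03438849]), 'grip_width': 85.54681957682655}
53.900000000000006
scene {'intrinsics': array([[511.79197165,   0.        , 324.18175708],
       [  0.        , 511.79197165, 198.28689361],
       [  0.        ,   0.        ,   1.        ]]), 'R': array([[ 0.55740266, -0.83007838, -0.01649754],
       [-0.33936047, -0.20965765, -0.91699408],
       [ 0.75771812,  0.51673355, -0.39855952]]), 't': array([-399.99653072,  198.76332307, 1187.83169168])}
side {'intrinsics': array([[499.56501575,   0.        , 324.1395067 ],
       [  0.        , 499.56501575, 190.13104706],
       [  0.        ,   0.        ,   1.        ]]), 'R': array([[-0.89075786, -0.45436016,  0.01035816],
       [-0.19733295,  0.36613285, -0.90939895],
       [ 0.40940219, -0.81209826, -0.41579594]]), 't': array([ 440.23314911,  173.1771017 , 1271.83767331])}
{'intrinsics': array([[354.72498335,   0.        , 317.96574226],
       [  0.        , 354.72498335, 196.5456375 ],
       [  0.        ,   0.        ,   1.        ]]), 'R': array([[ 0.38667574,  0.92221478, -0.00132963],
       [ 0.87627865, -0.36696504,  0.31220569],
       [ 0.28743277, -0.12188749, -0.9500136 ]]), 't': array([-648.14500239,  -40.78596546,  378.26980793])}
```

View pics/scene0.png

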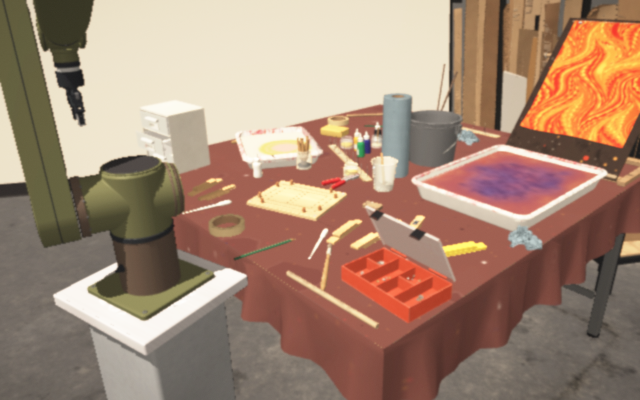

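View pics/side0.png

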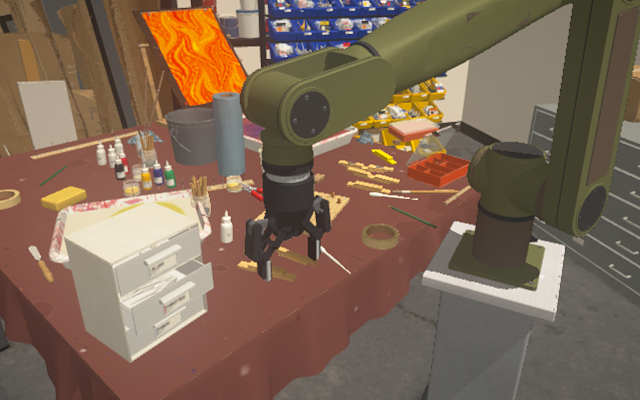

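Scene view: board about (297,199), bars near (207,187), (220,192), (345,232), (367,240), (345,155), (417,222); yellow one at (465,249). I'll enlarge it.

```bash
cat > h.py <<'E'
from bench import telemetry, imaging, job, bot
import cv2, numpy as np
from scipy.spatial.transform import Rotation as Ro
def pix2w(c,u,v,z):
    d=c["R"].T@np.linalg.inv(c["intrinsics"])@np.array([u,v,1.]);o=-c["R"].T@c["t"]
    return o+d*(z-o[2])/d[2]
def w2pix(c,X):
    p=c["intrinsics"]@(c["R"]@np.array(X,float)+c["t"]);return p[:2]/p[2]
E
python3 - <<'E'
from h import *
a=cv2.imread("pics/scene0.png")
cv2.imwrite("pics/c1.png",cv2.resize(a[135:275,320:500],None,fx=4,fy=4,interpolation=cv2.INTER_CUBIC))
c=imaging.calibration("scene")
for p in [(207,187),(218,192),(345,232),(367,240),(345,155),(417,222),(465,249),(297,199)]:print(p,pix2w(c,*p,10).round())
c=imaging.calibration("wrist");print("cam",-c["R"].T@c["t"])
cv2.imwrite("pics/w0.png",imaging.capture("wrist"))
E
```

```text
(207, 187) [478. 310.  10.]
(218, 192) [466. 247.  10.]
(345, 232) [ 444. -252.   10.]
(367, 240) [ 436. -325.   10.]
(345, 155) [998.  91.  10.]
(417, 222) [ 604. -391.   10.]
(465, 249) [ 526. -558.   10.]
(297, 199) [556.  -6.  10.]
cam [177.63468213 628.86823456 371.23328239]
```

View pics/c1.png

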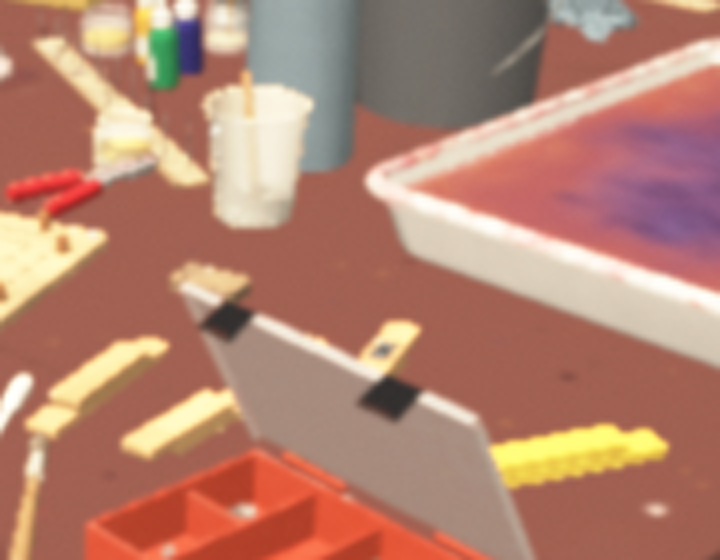

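View pics/w0.png

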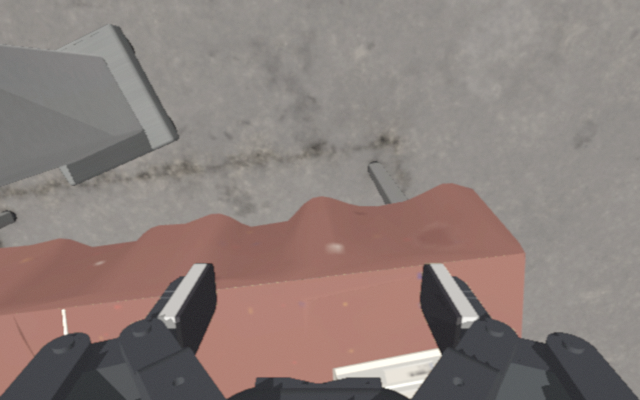

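```bash
python3 -m handwheel '[[-1,[0,0,-0.025],-5.7],[-1,[0,0,-0.025],-5.7],[-1,[0,0,-0.025],-5.7],[-1,[0,0,-0.025],-5.7],[-1,[-0.024,-0.031,0],0],[-1,[-0.024,-0.031,0],0],[-1,[-0.024,-0.031,0],0],[-1,[-0.024,-0.031,0],0]]'
python3 -m handwheel '[[-1,[-0.024,-0.031,0],0],[-1,[-0.024,-0.031,0],0],[-1,[-0.024,-0.031,0],0],[-1,[-0.024,-0.031,0],0],[-1,[-0.024,-0.031,0],0],[-1,[-0.024,-0.031,0],0],[-1,[-0.024,-0.031,0],0],[-1,[-0.024,-0.031,0],0]]'
python3 -m handwheel '[[-1,[-0.024,-0.031,0],0],[-1,[0,0,0],0],[-1,[0,0,0],0]]'
python3 - <<'E'
from h import *
import pickle
c=imaging.calibration("wrist");im=imaging.capture("wrist");cv2.imwrite("pics/w1.png",im);pickle.dump(c,open("w1.pkl","wb"))
s=telemetry.sense();print(s["t"],s["ee_pos"],s["orientation"])
E
```

```text
t: 0.82
ee_pos: [347.9, 477.3, 401.9]
orientation: [-0.003, -0.017, 1.0, -0.005]
ft_force: [1.1, 0.0, -0.8]
grip_width: 85.5
t: 1.48
ee_pos: [554.3, 222.7, 401.4]
orientation: [-0.004, -0.018, 1.0, -0.005]
ft_force: [1.0, 0.6, 0.3]
grip_width: 85.2
t: 1.73
ee_pos: [584.0, 184.0, 399.4]
orientation: [-0.004, -0.013, 1.0, -0.006]
ft_force: [-0.0, 0.5, -0.2]
grip_width: 85.3
1.7833 [583.82875179 184.14340367 399.1900814 ] [-0.00438394 -0.01358999  0.99987841 -0.00626573]
```

View pics/w1.png

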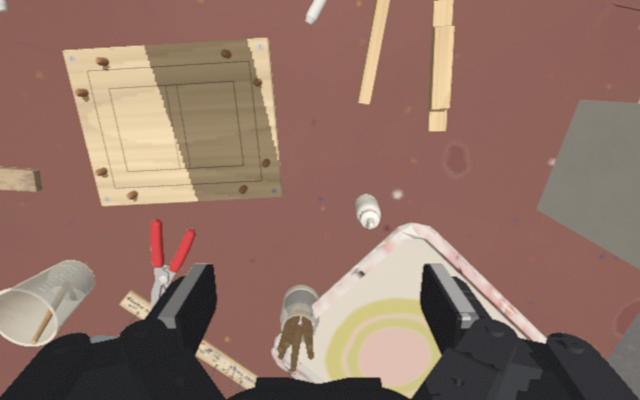

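Board at (170,122) with stops; glue bottle (368,210); a rail at (438,65) and a thin bar at (374,50) run out of view at the top. I'll back off to see these, then look at the right side.

```bash
python3 -m handwheel '[[-1,[0.033,0.015,0],0],[-1,[0.033,0.015,0],0],[-1,[0.033,0.015,0],0],[-1,[0.033,0.015,0],0],[-1,[0,0,0],0],[-1,[0,0,0],0]]'
cat > snap.py <<'E'
from h import *
import pickle,sys
n=sys.argv[1];c=imaging.calibration("wrist");im=imaging.capture("wrist");cv2.imwrite(f"pics/{n}.png",im);pickle.dump(c,open(n+".pkl","wb"))
s=telemetry.sense();print(s["t"],s["ee_pos"].round(1),s["orientation"].round(4))
E
python3 snap.py w2
python3 -m handwheel '[[-1,[-0.01,-0.04,0],0],[-1,[-0.01,-0.04,0],0],[-1,[-0.01,-0.04,0],0],[-1,[-0.01,-0.04,0],0],[-1,[-0.01,-0.04,0],0],[-1,[-0.01,-0.04,0],0],[-1,[-0.01,-0.04,0],0],[-1,[-0.01,-0.04,0],0]]'
python3 -m handwheel '[[-1,[0,-0.04,0],0],[-1,[0,-0.04,0],0],[-1,[0,-0.04,0],0],[-1,[0,-0.04,0],0],[-1,[0,-0.04,0],0],[-1,[0,0,0],0],[-1,[0,0,0],0],[-1,[0,0,0],0]]'
python3 snap.py w3
```

```text
t: 2.28
ee_pos: [441.2, 246.4, 396.1]
orientation: [-0.007, -0.016, 1.0, -0.006]
ft_force: [-0.2, 0.0, 0.4]
grip_width: 85.0
2.3333 [441.4 246.4 396.3] [-0.0074 -0.0161  0.9998 -0.0058]
t: 3.0
ee_pos: [536.6, -69.4, 398.9]
orientation: [-0.006, -0.026, 1.0, -0.005]
ft_force: [1.6, 0.9, -0.3]
grip_width: 85.4
t: 3.67
ee_pos: [548.8, -287.6, 396.7]
orientation: [-0.007, -0.019, 1.0, -0.005]
ft_force: [-0.5, 1.4, -0.2]
grip_width: 85.4
3.7167 [ 548.8 -287.   396.7] [-0.0072 -0.0193  0.9998 -0.005 ]
```

View pics/w2.png

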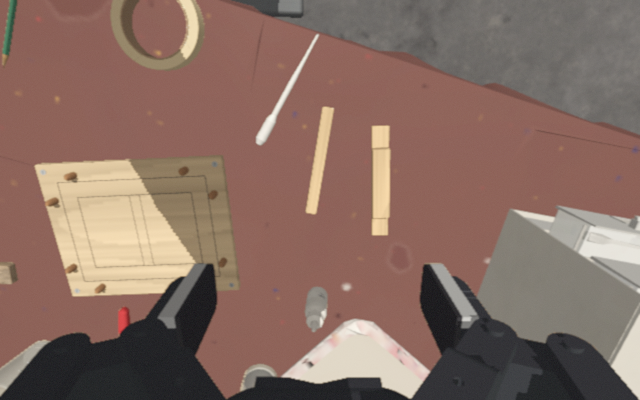

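View pics/w3.png

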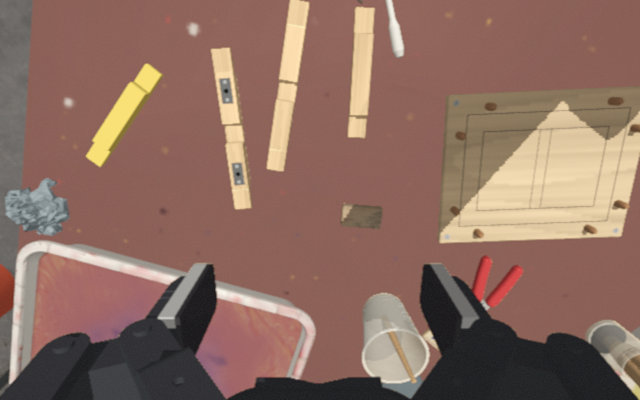

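Left view: thin bar without visible laps at (320,160) = cross_bar; rail with end laps at (381,180) = one short rail. Right view: short rail (361,72), long rail with mid-notch and no metal (288,85) = plain, the one with two dark plates (232,128) = hanging, yellow look-alike (124,115) left alone, offcut (362,215). I'll fit their silhouettes for poses.

```bash
cat > fit.py <<'E'
from h import *
import pickle
from scipy.optimize import minimize
def boxes(kind):
    L={'short':('x',150,22,96,0),'long':('y',200,22,148,9),'bar':('x',140,14,94,9),'board':('x',200,250,0,0)}[kind]
    ax,l,w,m,_=L
    if kind=='board': return [((-100,100),(-125,125),(0,12))]
    full=((-m/2,m/2),(-w/2,w/2),(0,18)); z=(0,9) if kind=='short' else (9,18)
    b=[full,((-l/2,l/2),(-w/2,w/2),z)]
    return b if ax=='x' else [(q[1],q[0],q[2]) for q in b]
def sil(c,kind,x,y,yaw,z0,org,sh,sc=4):
    m=np.zeros((sh[0]*sc,sh[1]*sc),np.uint8)
    C,S=np.cos(yaw),np.sin(yaw)
    for b in boxes(kind):
        P=np.array([w2pix(c,(x+C*i-S*j,y+S*i+C*j,z0+k)) for i in b[0] for j in b[1] for k in b[2]])-org
        h=cv2.convexHull(((P+.5)*sc*16).astype(np.int32)); cv2.fillPoly(m,[h],255,shift=4)
    return m
def wood(im):
    h=cv2.cvtColor(cv2.GaussianBlur(im,(3,3),0),cv2.COLOR_BGR2HSV)
    m=((h[...,0]>=9)&(h[...,0]<=35)&(h[...,1]>40)&(h[...,2]>55)).astype(np.uint8)*255
    return m
def fit(name,kind,roi,yaw0=0,z0=0,extra=None):
    c=pickle.load(open(name+".pkl","rb"));im=cv2.imread(f"pics/{name}.png")
    x0,y0,x1,y1=roi;m=wood(im)[y0:y1,x0:x1]
    n,lab,st,_=cv2.connectedComponentsWithStats(m); k=1+st[1:,4].argmax(); m=(lab==k).astype(np.uint8)*255
    m=cv2.morphologyEx(m,cv2.MORPH_CLOSE,np.ones((9,9)))
    M=cv2.resize(m,None,fx=4,fy=4,interpolation=cv2.INTER_LINEAR)>127
    v,u=np.nonzero(m);p=pix2w(c,u.mean()+x0,v.mean()+y0,z0+9)
    f=lambda q:-((a:=sil(c,kind,p[0]+q[0]*10,p[1]+q[1]*10,yaw0+q[2]*.1,z0,(x0,y0),m.shape)>127)&M).sum()/(a|M).sum()
    best=min((minimize(f,[0,0,d],method='Nelder-Mead',options=dict(xatol=.005,fatol=1e-4,initial_simplex=[[0,0,d],[1,0,d],[0,1,d],[0,0,d+.7]])) for d in(-1,0,1)),key=lambda r:r.fun)
    q=best.x;return np.array([p[0]+q[0]*10,p[1]+q[1]*10,np.degrees(yaw0+q[2]*.1),-best.fun]).round(2)
E
python3 - <<'E'
from fit import *
print("board w1",fit("w1","board",(50,25,295,215)),"w2",fit("w2","board",(20,145,185+70,310)))
print("shortL w2",fit("w2","short",(362,115,400,245)))
print("bar w2",fit("w2","bar",(297,98,345,222),-.1))
print("shortR w3",fit("w3","short",(340,2,380,148),0))
print("plain w3",fit("w3","long",(262,0,313,180),-1.6))
print("hang w3",fit("w3","long",(205,40,257,215),-1.45))
c=imaging.calibration("scene")
for p in [(345,270),(407,313),(450,288),(374,208),(475,272),(232,226)]:print(p,pix2w(c,*p,0).round(),pix2w(c,*p,100).round())
E
```

```text
board w1 [563.18  -1.28   4.76   0.99] w2 [562.91  -1.26   4.67   0.95]
shortL w2 [482.24 324.99   4.32   0.93]
bar w2 [455.51 242.57  -7.79   0.83]
shortR w3 [ 4.5568e+02 -2.4446e+02  9.0000e-02  9.0000e-01]
plain w3 [ 476.69 -333.91  -97.77    0.9 ]
hang w3 [ 530.83 -401.53  -83.54    0.93]
(345, 270) [ 292. -346.    0.] [ 153. -432.  100.]
(407, 313) [ 216. -545.    0.] [  89. -601.  100.]
(450, 288) [ 353. -586.    0.] [ 204. -635.  100.]
(374, 208) [ 643. -233.    0.] [ 450. -336.  100.]
(475, 272) [ 449. -611.    0.] [ 286. -656.  100.]
(232, 226) [322.  51.   0.] [178. -97. 100.]
```

```bash
python3 -m handwheel '[[-1,[0.032,-0.005,0],0],[-1,[0.032,-0.005,0],0],[-1,[0.032,-0.005,0],0],[-1,[0.032,-0.005,0],0],[-1,[0,0,0],0],[-1,[0,0,0],0]]'
python3 snap.py w4; python3 - <<'E'
import cv2
from fit import *
for n in("w2","w4"):
    m=wood(cv2.imread(f"pics/{n}.png"));
a=cv2.imread("pics/w4.png");m=wood(cv2.imread("pics/w2.png"))[90:250,270:430]
a[240:400,480:640]=cv2.cvtColor(m,cv2.COLOR_GRAY2BGR);cv2.imwrite("pics/w4v.png",a)
E
```

```text
t: 4.22
ee_pos: [420.3, -305.7, 397.3]
orientation: [-0.007, -0.026, 1.0, -0.004]
ft_force: [-0.2, -0.2, -0.8]
grip_width: 85.3
4.2667 [ 420.6 -305.7  397.5] [-0.0076 -0.0264  0.9996 -0.0044]
```

View pics/w4v.png

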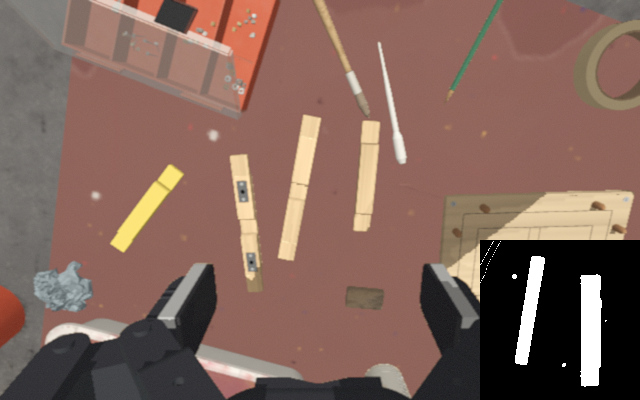

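```bash
python3 - <<'E'
from fit import *
print("shortR w4",fit("w4","short",(345,112,390,240),0))
print("plain w4",fit("w4","long",(270,108,330,268),-1.6))
print("hang w4",fit("w4","long",(222,146,270,297),-1.45))
c=pickle.load(open("w4.pkl","rb"))
for p in [(240,112),(245,80),(272,0)]:print(p,pix2w(c,*p,40).round(),pix2w(c,*p,120).round())
E
```

```text
shortR w4 [ 4.5565e+02 -2.4406e+02 -1.2000e-01  9.2000e-01]
plain w4 [ 475.98 -333.63  -97.71    0.87]
hang w4 [ 530.32 -401.54  -83.47    0.91]
(240, 112) [ 376. -404.   40.] [ 369. -386.  120.]
(245, 80) [ 339. -398.   40.] [ 340. -381.  120.]
(272, 0) [ 256. -368.   40.] [ 272. -357.  120.]
```

```bash
cat > plan.py <<'E'
# plan.py gx gy tcpz railyaw : shift (tool axes, after turning) and turn needed; grasp axis at tip depth 62
from h import *
import sys
def st():
    s=telemetry.sense();w,x,y,z=s["orientation"];R=Ro.from_quat([x,y,z,w]).as_matrix();return s,R
def plan(gx,gy,tz,yaw):
    s,R=st();az=np.degrees(np.arctan2(R[1,0],R[0,0]))
    t=yaw+180-az;t=(t+180)%360-180
    g=s["ee_pos"]+62*R[:,2]
    R2=R@Ro.from_euler('z',-t,degrees=True).as_matrix()
    d=R2.T@np.array([gx-g[0],gy-g[1],tz-s["ee_pos"][2]])
    tx=np.degrees(R[:2,2])
    print(f"t={s['t']:.2f} turn={-t:.2f} shift mm(after turn)={d.round(1)} grasp={g[:2].round(1)} z={s['ee_pos'][2]:.1f} az={az:.2f} tilt={tx.round(2)} w={s['grip_width']:.1f} f={s['ft_force'].round(1)} q={s['qpos'].round(2)}")
def board(bx,by):
    a=np.radians(4.72);return 563.1+np.cos(a)*bx-np.sin(a)*by,-1.3+np.sin(a)*bx+np.cos(a)*by
if __name__=="__main__":
    v=[float(a) for a in sys.argv[2:]]
    if sys.argv[1]=="b": v[:2]=board(*v[:2]);v[3]+=4.72
    plan(*v)
E
python3 plan.py w 455.7 -244.3 80 0
```

```text
t=4.27 turn=3.02 shift mm(after turn)=[-40.8  64.8 316.4] grasp=[ 419.6 -306.2] z=397.5 az=-176.98 tilt=[-0.85 -0.52] w=85.5 f=[-0.  -0.4  0.9] q=[-0.73 -0.21  1.81 -0.02  1.54 -2.35]
```

```bash
python3 -m handwheel '[[-0.035,[0,0,0],3.0],[-0.035,[-0.007,0.011,0.036],0],[-0.035,[-0.007,0.011,0.036],0],[-0.035,[-0.007,0.011,0.036],0],[-0.035,[-0.007,0.011,0.036],0],[-0.035,[-0.007,0.011,0.036],0],[-0.035,[-0.006,0.011,0.036],0],[-0.035,[0,0,0.03],0]]'
python3 plan.py w 455.7 -244.3 80 0
```

```text
t: 4.93
ee_pos: [475.0, -237.6, 155.1]
orientation: [0.005, -0.005, 1.0, -0.013]
ft_force: [-0.7, -0.8, -0.3]
grip_width: 44.0
t=4.93 turn=0.62 shift mm(after turn)=[20.8 -3.2 75. ] grasp=[ 475.7 -239.2] z=155.1 az=-179.38 tilt=[ 0.63 -1.49] w=44.0 f=[-0.7 -0.8 -0.3] q=[-0.56 -0.    2.05 -0.02  1.07 -2.13]
```

```bash
python3 -m handwheel '[[-0.035,[0.010,-0.002,0.02],0.6],[-0.035,[0.010,-0.001,0.02],0],[-0.035,[0,0,0.01],0],[-0.035,[0,0,0],0]]'
python3 plan.py w 455.7 -244.3 80 0
```

```text
t: 5.27
ee_pos: [455.6, -233.8, 93.5]
orientation: [-0.0, -0.005, 1.0, -0.008]
ft_force: [0.6, 0.5, 0.7]
grip_width: 44.2
t=5.27 turn=0.63 shift mm(after turn)=[-0.1 -9.2 13.7] grasp=[ 455.6 -234.9] z=93.5 az=-179.37 tilt=[-0.03 -0.95] w=44.2 f=[0.6 0.5 0.7] q=[-0.57  0.05  2.11 -0.02  0.97 -2.15]
```

```bash
python3 -m handwheel '[[-0.035,[0,-0.009,0],0.6],[-0.035,[0,0,0],0]]'
python3 plan.py w 455.7 -244.3 80 0
```

```text
t: 5.43
ee_pos: [457.8, -242.7, 94.4]
orientation: [0.0, -0.001, 1.0, -0.008]
ft_force: [1.2, -0.5, 1.4]
grip_width: 44.3
t=5.43 turn=0.13 shift mm(after turn)=[ 2.1 -0.3 14.4] grasp=[ 457.8 -243.7] z=94.4 az=-179.87 tilt=[ 0.02 -0.97] w=44.3 f=[ 1.2 -0.5  1.4] q=[-0.59  0.06  2.1  -0.02  0.97 -2.15]
```

```bash
python3 -m handwheel '[[-0.035,[0.002,0,0.012],0],[-0.035,[0,0,0.003],0],[-0.035,[0,0,0],0]]'
python3 plan.py w 455.7 -244.3 78 0; python3 snap.py w5
```

```text
t: 5.68
ee_pos: [459.6, -245.5, 82.9]
orientation: [0.004, -0.001, 1.0, -0.011]
ft_force: [-0.0, -0.4, 0.5]
grip_width: 43.8
t=5.68 turn=0.11 shift mm(after turn)=[4.4 2.6 4.8] grasp=[ 460.1 -246.8] z=82.9 az=-179.89 tilt=[ 0.49 -1.26] w=43.8 f=[-0.  -0.4  0.5] q=[-0.59  0.08  2.1  -0.02  0.94 -2.15]
5.7333 [ 459.4 -245.4   82.9] [ 4.100e-03 -9.000e-04  9.999e-01 -1.090e-02]
```

View pics/w5.png

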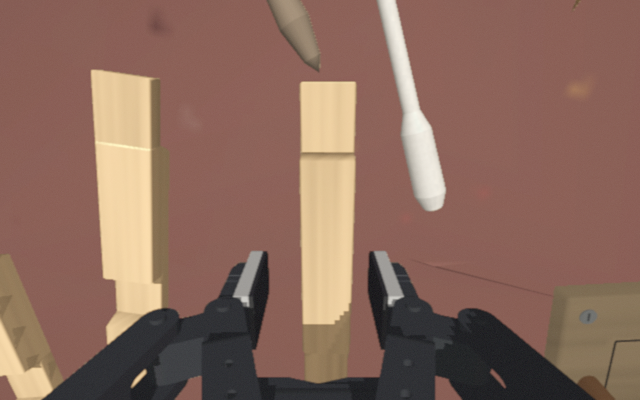

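Fingers straddle the short rail (328,200), well centred (tips at 255 and 380). Going down and closing.

```bash
python3 -m handwheel '[[-0.035,[0.004,0.002,0.005],0],[-0.035,[0,0,0],0]]'
python3 plan.py w 455.7 -244.3 78 0
```

```text
t: 5.9
ee_pos: [455.7, -243.8, 78.3]
orientation: [0.005, -0.001, 1.0, -0.011]
ft_force: [0.3, 0.1, 0.2]
grip_width: 44.0
t=5.90 turn=0.10 shift mm(after turn)=[0.6 0.9 0.3] grasp=[ 456.3 -245.2] z=78.3 az=-179.90 tilt=[ 0.55 -1.3 ] w=44.0 f=[0.3 0.1 0.2] q=[-0.59  0.08  2.11 -0.02  0.93 -2.15]
```

```bash
python3 -m handwheel '[[1,[0,0,0],0],[1,[0,0,0],0],[1,[0,0,0],0],[1,[0,0,0],0]]'
python3 plan.py w 455.7 -244.3 78 0
python3 -m handwheel '[[1,[0,0,-0.03],0],[1,[0,0,-0.03],0],[1,[0,0,-0.03],0],[1,[0,0,0],0],[1,[0,0,0],0]]'
python3 plan.py b 0 -89 110 0
```

```text
t: 6.23
ee_pos: [455.7, -243.9, 79.0]
orientation: [0.005, -0.001, 1.0, -0.012]
ft_force: [0.6, -0.2, 0.2]
grip_width: 20.6
t=6.23 turn=0.09 shift mm(after turn)=[0.6 1.1 1. ] grasp=[ 456.3 -245.4] z=79.0 az=-179.91 tilt=[ 0.61 -1.34] w=20.6 f=[ 0.6 -0.2  0.2] q=[-0.59  0.08  2.11 -0.02  0.93 -2.15]
t: 6.65
ee_pos: [453.0, -240.6, 169.7]
orientation: [0.003, -0.001, 1.0, -0.01]
ft_force: [-0.6, 1.3, -0.1]
grip_width: 20.1
t=6.65 turn=-4.64 shift mm(after turn)=[-129.   142.8   57.3] grasp=[ 453.3 -241.8] z=169.7 az=-179.92 tilt=[ 0.29 -1.12] w=20.1 f=[-0.6  1.3 -0.1] q=[-0.59 -0.06  2.08 -0.02  1.11 -2.15]
```

```bash
python3 -m handwheel '[[1,[0,0,0],-4.6],[1,[-0.0215,0.0238,0],0],[1,[-0.0215,0.0238,0],0],[1,[-0.0215,0.0238,0],0],[1,[-0.0215,0.0238,0.01],0],[1,[-0.0215,0.0238,0.01],0],[1,[-0.018,0.022,0.01],0],[1,[0,0,0.0],0]]'
python3 plan.py b 0.6 -89 115 0;python3 -m handwheel '[[1,[0,0,0.0],0]]';python3 plan.py b 0.6 -89 115 0
```

```text
t: 7.32
ee_pos: [568.5, -85.5, 129.7]
orientation: [0.0, -0.039, 0.999, -0.01]
ft_force: [-1.3, 0.2, -0.3]
grip_width: 20.1
t=7.32 turn=-0.22 shift mm(after turn)=[-2.2 -3.2 14.8] grasp=[568.6 -86.7] z=129.7 az=-175.50 tilt=[ 0.07 -1.13] w=20.1 f=[-1.3  0.2 -0.3] q=[-0.24  0.13  1.96 -0.02  1.05 -1.87]
t: 7.4
ee_pos: [568.2, -84.2, 127.8]
orientation: [-0.001, -0.041, 0.999, -0.01]
ft_force: [0.6, -0.1, -0.4]
grip_width: 20.3
t=7.40 turn=-0.08 shift mm(after turn)=[-2.6 -4.5 12.9] grasp=[568.1 -85.4] z=127.8 az=-175.36 tilt=[-0.1 -1.1] w=20.3 f=[ 0.6 -0.1 -0.4] q=[-0.23  0.13  1.96 -0.02  1.05 -1.87]
```

```bash
python3 -m handwheel '[[1,[-0.0025,-0.0045,0.0],0],[1,[0,0,0.010],0],[1,[0,0,0],0],[1,[0,0,0.0],0]]'
python3 plan.py b 0.6 -89 90 0; python3 snap.py w6
```

```text
t: 7.73
ee_pos: [569.1, -90.9, 114.7]
orientation: [-0.003, -0.04, 0.999, -0.009]
ft_force: [1.5, 0.5, -0.7]
grip_width: 20.4
t=7.73 turn=-0.19 shift mm(after turn)=[-2.6  2.4 24.7] grasp=[568.8 -92. ] z=114.7 az=-175.47 tilt=[-0.32 -1.09] w=20.4 f=[ 1.5  0.5 -0.7] q=[-0.24  0.16  1.96 -0.02  1.03 -1.88]
7.7833 [568.7 -90.8 114.4] [-0.0037 -0.0396  0.9992 -0.0092]
```

View pics/w6.png

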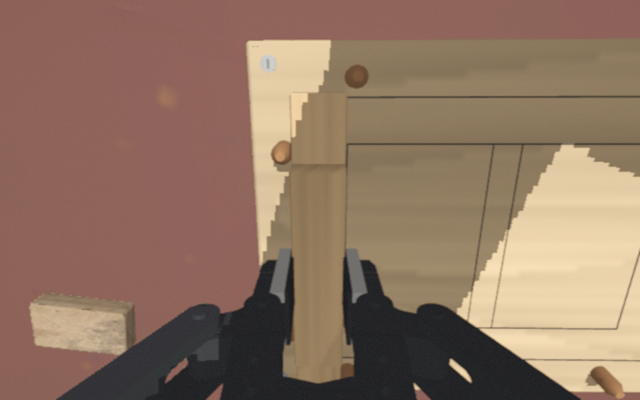

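Held rail (320,230) sits inside the stops at (283,152) and (357,75). Lowering with a small correction.

```bash
python3 -m handwheel '[[1,[-0.0025,0.0025,0.008],0],[1,[0,0,0.008],0],[1,[0,0,0],0],[1,[0,0,0.0],0]]'
python3 plan.py b 0.6 -89 91 0
```

```text
t: 8.12
ee_pos: [570.7, -89.9, 97.4]
orientation: [-0.003, -0.038, 0.999, -0.009]
ft_force: [0.7, -0.4, -0.9]
grip_width: 20.3
t=8.12 turn=-0.36 shift mm(after turn)=[-0.8  1.2  6.4] grasp=[570.4 -91.1] z=97.4 az=-175.64 tilt=[-0.3 -1.1] w=20.3 f=[ 0.7 -0.4 -0.9] q=[-0.24  0.19  1.96 -0.02  1.   -1.88]
```

```bash
python3 -m handwheel '[[1,[-0.001,0.001,0.006],0],[1,[0,0,0],0],[1,[0,0,0.0],0]]'
python3 plan.py b 0.6 -89 91 0
```

```text
t: 8.37
ee_pos: [572.4, -89.1, 91.6]
orientation: [-0.002, -0.038, 0.999, -0.01]
ft_force: [0.5, 0.0, 0.3]
grip_width: 20.2
t=8.37 turn=-0.37 shift mm(after turn)=[1.1 0.5 0.6] grasp=[572.2 -90.3] z=91.6 az=-175.65 tilt=[-0.2  -1.12] w=20.2 f=[0.5 0.  0.3] q=[-0.24  0.2   1.96 -0.02  0.99 -1.87]
```

```bash
python3 -m handwheel '[[1,[0.001,0.0005,0.002],0],[1,[0,0,0],0]]'
python3 -m handwheel '[[-0.035,[0,0,0],0],[-0.035,[0,0,0],0],[-0.035,[0,0,0],0],[-0.035,[0,0,-0.03],0],[-0.035,[0,0,-0.04],0],[-0.035,[0,0,-0.04],0],[-0.035,[0,0,-0.04],0],[-0.035,[0,0,-0.04],0]]'
python3 plan.py w 482.2 325 130 4.4
```

```text
t: 8.53
ee_pos: [572.6, -89.1, 91.4]
orientation: [-0.001, -0.038, 0.999, -0.01]
ft_force: [-0.2, -0.4, 1.0]
grip_width: 20.5
t: 9.2
ee_pos: [566.3, -83.3, 272.7]
orientation: [-0.015, -0.038, 0.999, -0.006]
ft_force: [0.8, 0.2, 0.2]
grip_width: 44.3
t=9.20 turn=-0.02 shift mm(after turn)=[ 46.1 415.8 139.6] grasp=[564.4 -84.1] z=272.7 az=-175.62 tilt=[-1.72 -0.76] w=44.3 f=[0.8 0.2 0.2] q=[-0.23 -0.01  1.85 -0.02  1.33 -1.88]
```

```bash
python3 -m handwheel '[[-0.035,[0.004,0.038,0],0],[-0.035,[0.004,0.038,0],0],[-0.035,[0.004,0.038,0],0],[-0.035,[0.004,0.038,0],0],[-0.035,[0.004,0.038,0],0],[-0.035,[0.004,0.038,0],0],[-0.035,[0.004,0.038,0],0],[-0.035,[0.004,0.038,0],0]]'
python3 -m handwheel '[[-0.035,[0.004,0.038,0.02],0],[-0.035,[0.004,0.038,0.03],0],[-0.035,[0.004,0.020,0.03],0],[-0.035,[0,0,0.03],0],[-0.035,[0,0,0],0],[-0.035,[0,0,0],0]]'
python3 plan.py w 482.2 325 80 4.32
```

```text
t: 9.87
ee_pos: [516.1, 221.9, 284.6]
orientation: [-0.001, -0.031, 0.999, -0.009]
ft_force: [1.5, 0.7, 0.3]
grip_width: 44.4
t: 10.37
ee_pos: [495.9, 319.8, 177.1]
orientation: [0.002, -0.037, 0.999, -0.007]
ft_force: [0.0, -0.0, -0.2]
grip_width: 43.8
t=10.37 turn=-0.11 shift mm(after turn)=[13.9  8.4 96.9] grasp=[496.2 319. ] z=177.1 az=-175.79 tilt=[ 0.27 -0.79] w=43.8 f=[ 0.  -0.  -0.2] q=[ 0.49  0.11  1.89 -0.02  1.15 -1.15]
```

```bash
python3 -m handwheel '[[-0.035,[0.007,0.004,0.025],0],[-0.035,[0.007,0.004,0.025],0],[-0.035,[0,0,0.025],0],[-0.035,[0,0,0],0],[-0.035,[0,0,0],0]]'
python3 plan.py w 482.2 325 78 4.32
```

```text
t: 10.78
ee_pos: [487.3, 325.8, 109.9]
orientation: [0.008, -0.034, 0.999, -0.004]
ft_force: [-0.3, -0.5, 0.7]
grip_width: 44.1
t=10.78 turn=-0.37 shift mm(after turn)=[ 6.6  0.5 31.8] grasp=[488.3 325.3] z=109.9 az=-176.05 tilt=[ 0.94 -0.47] w=44.1 f=[-0.3 -0.5  0.7] q=[ 0.5   0.18  1.94 -0.02  1.01 -1.13]
```

```bash
python3 -m handwheel '[[-0.035,[0.005,0,0.016],-0.3],[-0.035,[0.002,0,0.012],0],[-0.035,[0,0,0],0],[-0.035,[0,0,0],0]]'
python3 plan.py w 482.2 325 78 4.32
```

```text
t: 11.12
ee_pos: [486.7, 325.8, 90.7]
orientation: [0.014, -0.035, 0.999, -0.001]
ft_force: [0.9, -0.7, 0.6]
grip_width: 44.9
t=11.12 turn=-0.27 shift mm(after turn)=[ 6.7 -0.1 12.5] grasp=[488.5 325.7] z=90.7 az=-175.95 tilt=[ 1.63 -0.11] w=44.9 f=[ 0.9 -0.7  0.6] q=[ 0.5   0.2   1.95 -0.02  0.96 -1.13]
```

```bash
python3 -m handwheel '[[-0.035,[0.007,0,0.006],0],[-0.035,[0,0,0.006],0],[-0.035,[0,0,0],0],[-0.035,[0,0,0],0]]'
python3 plan.py w 482.2 325 78 4.32
```

```text
t: 11.45
ee_pos: [482.1, 326.1, 81.9]
orientation: [0.017, -0.035, 0.999, 0.0]
ft_force: [-0.5, 1.2, -0.3]
grip_width: 44.2
t=11.45 turn=-0.32 shift mm(after turn)=[ 2.3 -1.1  3.9] grasp=[484.3 326.2] z=81.9 az=-176.00 tilt=[1.97 0.08] w=44.2 f=[-0.5  1.2 -0.3] q=[ 0.51  0.2   1.97 -0.02  0.94 -1.12]
```

```bash
python3 -m handwheel '[[-0.035,[0.002,-0.001,0.0035],-0.3],[-0.035,[0,0,0],0],[1,[0,0,0],0],[1,[0,0,0],0],[1,[0,0,0],0],[1,[0,0,0],0]]'
python3 plan.py w 482.2 325 78 4.32
python3 -m handwheel '[[1,[0,0,-0.03],0],[1,[0,0,-0.03],0],[1,[0,0,-0.03],0],[1,[0,0,0],0],[1,[0,0,0],0]]'
python3 plan.py b 0 89 130 0
```

```text
t: 11.95
ee_pos: [480.5, 325.3, 78.7]
orientation: [0.018, -0.038, 0.999, 0.0]
ft_force: [0.3, 0.4, -1.0]
grip_width: 20.8
t=11.95 turn=0.03 shift mm(after turn)=[ 0.6 -0.3  0.7] grasp=[482.7 325.4] z=78.7 az=-175.65 tilt=[2.02 0.1 ] w=20.8 f=[ 0.3  0.4 -1. ] q=[ 0.51  0.21  1.97 -0.02  0.93 -1.13]
t: 12.37
ee_pos: [475.5, 324.1, 168.8]
orientation: [0.014, -0.038, 0.999, -0.001]
ft_force: [-0.5, -0.8, -1.2]
grip_width: 20.1
t=12.37 turn=-0.37 shift mm(after turn)=[ -57.6 -242.    41.5] grasp=[477.3 324. ] z=168.8 az=-175.65 tilt=[ 1.65 -0.11] w=20.1 f=[-0.5 -0.8 -1.2] q=[ 0.51  0.07  1.94 -0.02  1.1  -1.13]
```

```bash
python3 -m handwheel '[[1,[0,-0.035,-0.008],-0.4],[1,[0,-0.035,-0.008],0],[1,[-0.006,-0.035,0],0],[1,[-0.012,-0.035,0],0],[1,[-0.012,-0.035,0],0],[1,[-0.012,-0.033,0],0],[1,[-0.01,-0.031,0],0],[1,[0,0,0],0]]'
python3 -m handwheel '[[1,[0,0,0],0],[1,[0,0,0],0]]'
python3 plan.py b 0.5 89 115 0
```

```text
t: 13.03
ee_pos: [547.1, 82.7, 182.3]
orientation: [0.012, -0.045, 0.999, -0.002]
ft_force: [-0.2, -0.1, -0.8]
grip_width: 20.1
t: 13.2
ee_pos: [546.7, 81.1, 180.1]
orientation: [0.011, -0.043, 0.999, -0.001]
ft_force: [-0.3, -0.3, -0.5]
grip_width: 20.6
t=13.20 turn=0.26 shift mm(after turn)=[-7.4  6.  65.2] grasp=[548.   80.9] z=180.1 az=-175.02 tilt=[ 1.22 -0.11] w=20.6 f=[-0.3 -0.3 -0.5] q=[ 0.05  0.01  1.99 -0.    1.12 -1.61]
```

```bash
python3 -m handwheel '[[1,[-0.003,0.003,0.022],0.2],[1,[-0.004,0.003,0.022],0],[1,[0,0,0.018],0],[1,[0,0,0],0],[1,[0,0,0],0]]'
python3 plan.py b 0.5 89 91 0
```

```text
t: 13.62
ee_pos: [552.8, 93.0, 115.3]
orientation: [0.01, -0.045, 0.999, -0.001]
ft_force: [0.4, 0.3, -0.2]
grip_width: 20.2
t=13.62 turn=0.41 shift mm(after turn)=[-1.3 -5.6 24.3] grasp=[554.1  93. ] z=115.3 az=-174.87 tilt=[ 1.17 -0.04] w=20.2 f=[ 0.4  0.3 -0.2] q=[ 0.07  0.12  2.   -0.    1.   -1.59]
```

```bash
python3 -m handwheel '[[1,[-0.001,-0.005,0],0.4],[1,[0,0,0.007],0],[1,[0,0,0],0],[1,[0,0,0],0]]'
python3 plan.py b 0.5 89 91 0
```

```text
t: 13.95
ee_pos: [554.9, 89.8, 110.3]
orientation: [0.012, -0.042, 0.999, -0.001]
ft_force: [0.7, 0.2, 0.6]
grip_width: 20.4
t=13.95 turn=0.15 shift mm(after turn)=[ 0.7 -2.3 19.3] grasp=[556.3  89.8] z=110.3 az=-175.13 tilt=[ 1.34 -0.02] w=20.4 f=[0.7 0.2 0.6] q=[ 0.07  0.12  2.   -0.    0.99 -1.59]
```

```bash
python3 -m handwheel '[[1,[0.001,-0.002,0.008],0],[1,[0,0,0.006],0],[1,[0,0,0],0],[1,[0,0,0],0]]'
python3 plan.py b 0.5 89 91 0
```

```text
t: 14.28
ee_pos: [555.4, 87.3, 96.9]
orientation: [0.014, -0.042, 0.999, -0.001]
ft_force: [0.3, -1.0, -0.9]
grip_width: 20.2
t=14.28 turn=0.12 shift mm(after turn)=[0.9 0.2 5.8] grasp=[557.1  87.3] z=96.9 az=-175.16 tilt=[ 1.55 -0.01] w=20.2 f=[ 0.3 -1.  -0.9] q=[ 0.06  0.14  2.01 -0.    0.96 -1.59]
```

Good. Down, release, lift, and look at both short rails.

```bash
python3 -m handwheel '[[1,[0.001,0,0.005],0],[1,[0,0,0],0],[1,[0,0,0.001],0],[1,[0,0,0],0]]'
python3 plan.py b 0.5 89 91 0
python3 -m handwheel '[[-0.035,[0,0,0],0],[-0.035,[0,0,0],0],[-0.035,[0,0,0],0],[-0.035,[0,0,-0.03],0],[-0.035,[0,0,-0.03],0],[-0.035,[0,-0.02,-0.036],0],[-0.035,[0,-0.02,-0.036],0],[-0.035,[0,-0.02,-0.036],0]]'
python3 -m handwheel '[[-0.035,[-0.015,-0.02,-0.030],0],[-0.035,[-0.015,-0.02,-0.030],0],[-0.035,[-0.015,0,-0.030],0],[-0.035,[-0.015,0,-0.03],0],[-0.035,[0,0,0],0],[-0.035,[0,0,0],0]]'
python3 snap.py w7;python3 - <<'E'
from fit import *
c=pickle.load(open("w7.pkl","rb"))
from plan import board
im=cv2.imread("pics/w7.png")
for by in(-89,89):
  for sx in(-75,75):
    for sy in(-11,11):
      p=w2pix(c,(*board(sx,by+sy),21));cv2.circle(im,tuple((p).round().astype(int)),2,(255,0,0),-1)
for x in(-100,100):
  for y in(-125,125):
    p=w2pix(c,(*board(x,y),12));cv2.circle(im,tuple(p.round().astype(int)),2,(0,0,255),-1)
cv2.imwrite("pics/w7v.png",cv2.resize(im[:280,100:600],(800,448)))
E
```

```text
t: 14.62
ee_pos: [555.0, 87.0, 90.8]
orientation: [0.014, -0.042, 0.999, -0.001]
ft_force: [-1.5, -0.4, 0.7]
grip_width: 20.3
t=14.62 turn=0.10 shift mm(after turn)=[ 0.5  0.4 -0.2] grasp=[556.8  87. ] z=90.8 az=-175.18 tilt=[ 1.61 -0.  ] w=20.3 f=[-1.5 -0.4  0.7] q=[ 0.06  0.15  2.01 -0.    0.95 -1.59]
t: 15.28
ee_pos: [549.5, 28.5, 252.3]
orientation: [0.002, -0.045, 0.999, 0.0]
ft_force: [0.9, 0.3, -0.5]
grip_width: 44.1
t: 15.78
ee_pos: [615.3, -12.1, 390.3]
orientation: [0.01, -0.042, 0.999, -0.002]
ft_force: [-0.1, 0.1, -1.5]
grip_width: 44.5
15.8333 [615.4 -12.1 390.9] [ 0.0112 -0.0425  0.999  -0.0021]
```

View pics/w7v.png

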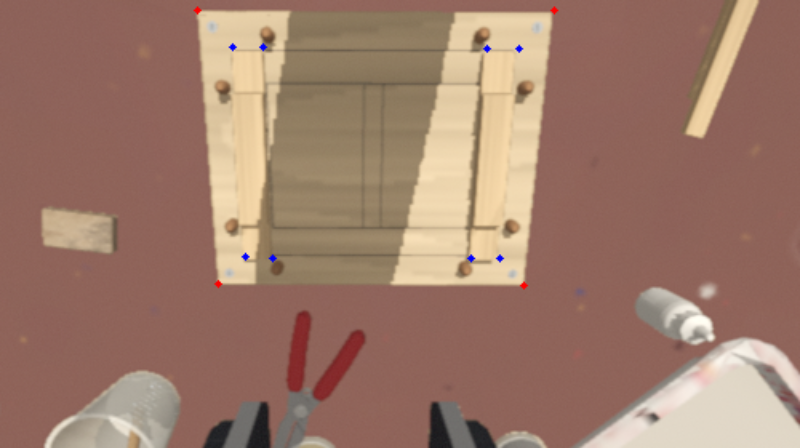

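Both short rails lie between the stops (top-left at (250,150), right at (495,150)), perhaps 2 mm far, the right one a bit inward. Measuring numerically.

```bash
cat > rect.py <<'E'
from fit import *
from plan import board
def rect(n,z,x0,x1,y0,y1,s=4):
    c=pickle.load(open(n+".pkl","rb"));im=cv2.imread(f"pics/{n}.png")
    q=[(x0,y0),(x0,y1),(x1,y1),(x1,y0)]
    src=np.float32([w2pix(c,(*board(*p),z)) for p in q]);dst=np.float32([((y-y0)*s,(x-x0)*s) for x,y in q])
    return cv2.warpPerspective(im,cv2.getPerspectiveTransform(src,dst),(int((y1-y0)*s),int((x1-x0)*s)))  # rows=x, cols=y
def edges(g,o,s=4,k=6):
    g=np.abs(np.gradient(cv2.GaussianBlur(g.reshape(1,-1).astype(np.float32),(0,0),2).ravel()))
    i=[j for j in range(1,len(g)-1) if g[j]>g[j-1] and g[j]>=g[j+1]]
    return [(round(o+j/s,1),round(float(g[j]),1)) for j in sorted(i,key=lambda j:-g[j])[:k]]
E
python3 - <<'E'
from rect import *
for y0,y1 in((-110,-66),(60,110)):
    a=cv2.cvtColor(rect("w7",30,-45,45,y0,y1),cv2.COLOR_BGR2GRAY)
    print("y edges",y0,[sorted(edges(a[i:i+60].mean(0),y0,k=4)) for i in(20,150,280)])
for yc in(-89,86.5):
    a=cv2.cvtColor(rect("w7",21,-90,90,yc-6,yc+6),cv2.COLOR_BGR2GRAY)
    print("x edges",yc,sorted(edges(a.mean(1),-90,k=8)))
E
```

```text
y edges -110 [[(-100.5, 1.5), (-79.2, 7.5), (-76.0, 4.9), (-69.8, 6.0)], [(-102.5, 1.2), (-100.2, 1.2), (-79.2, 8.1), (-75.5, 1.3)], [(-102.2, 1.0), (-84.0, 6.8), (-80.8, 1.9), (-74.5, 2.3)]]
y edges 60 [[(71.5, 7.7), (76.0, 9.5), (92.2, 0.9), (96.8, 1.8)], [(70.8, 7.4), (76.0, 9.6), (82.8, 0.7), (96.8, 1.1)], [(71.8, 7.6), (76.0, 9.6), (96.5, 0.8), (99.0, 1.3)]]
x edges -89 [(-74.2, 3.7), (-72.8, 4.3), (-46.8, 3.4), (-44.5, 3.4), (49.5, 3.4), (52.2, 4.8), (76.2, 1.9), (79.0, 2.1)]
x edges 86.5 [(-74.8, 3.9), (-73.0, 4.3), (-46.5, 4.3), (-44.5, 2.2), (49.2, 8.9), (52.5, 8.5), (76.5, 6.9), (79.5, 7.9)]
```

```bash
python3 plan.py w 555.3 -398.7 78 6.5
python3 -m handwheel '[[-0.035,[0.008,-0.037,0.0],0],[-0.035,[0.008,-0.037,0],0],[-0.035,[0.008,-0.037,0],0],[-0.035,[0.008,-0.037,0],0],[-0.035,[0.008,-0.037,0],0],[-0.035,[0.008,-0.037,0],0],[-0.035,[0,-0.037,0],0],[-0.035,[0,-0.037,0],0]]'
python3 -m handwheel '[[-0.035,[0,-0.037,0.01],-1],[-0.035,[0,-0.037,0.01],0],[-0.035,[0,0,0.04],0],[-0.035,[0,0,0.04],0],[-0.035,[0,0,0.04],0],[-0.035,[0,0,0.04],0],[-0.035,[0,0,0],0],[-0.035,[0,0,0],0]]'
python3 plan.py w 555.3 -398.7 78 6.5
```

```text
t=15.83 turn=-1.62 shift mm(after turn)=[ 111.7 -375.2  312.7] grasp=[616.8 -12.3] z=390.9 az=-175.12 tilt=[ 1.29 -0.18] w=44.5 f=[ 0.1 -0.1  1.6] q=[-0.11 -0.    1.64 -0.    1.48 -1.76]
t: 16.5
ee_pos: [588.5, -311.2, 376.3]
orientation: [0.003, -0.051, 0.999, 0.004]
ft_force: [0.8, -0.4, 0.5]
grip_width: 44.6
t: 17.17
ee_pos: [589.2, -391.3, 177.4]
orientation: [-0.003, -0.055, 0.998, 0.008]
ft_force: [0.4, 0.2, 1.0]
grip_width: 44.4
t=17.17 turn=-0.14 shift mm(after turn)=[33.8 -6.1 99.5] grasp=[ 588.8 -390.3] z=177.4 az=-173.64 tilt=[-0.39  0.89] w=44.4 f=[0.4 0.2 1. ] q=[-0.66  0.35  1.6   0.01  1.2  -2.35]
```

```bash
python3 -m handwheel '[[-0.035,[0.014,-0.003,0.02],0],[-0.035,[0.014,-0.002,0.02],0],[-0.035,[0.006,0,0.02],0],[-0.035,[0,0,0.01],0],[-0.035,[0,0,0],0],[-0.035,[0,0,0],0]]'
python3 plan.py w 555.3 -398.7 78 6.5
```

```text
t: 17.67
ee_pos: [558.7, -399.7, 116.8]
orientation: [0.002, -0.057, 0.998, 0.004]
ft_force: [0.2, -0.2, 1.0]
grip_width: 44.4
t=17.67 turn=0.05 shift mm(after turn)=[ 3.7  0.7 38.8] grasp=[ 558.9 -399.3] z=116.8 az=-173.45 tilt=[0.17 0.45] w=44.4 f=[ 0.2 -0.2  1. ] q=[-0.7   0.37  1.69  0.01  1.09 -2.39]
```

```bash
python3 -m handwheel '[[-0.035,[0.003,0,0.014],0],[-0.035,[0.001,0,0.014],0],[-0.035,[0,0,0],0],[-0.035,[0,0,0],0]]'
python3 plan.py w 555.3 -398.7 78 6.5
```

```text
t: 18.0
ee_pos: [558.8, -401.8, 93.5]
orientation: [0.006, -0.058, 0.998, 0.0]
ft_force: [0.9, -0.4, 0.5]
grip_width: 44.2
t=18.00 turn=0.15 shift mm(after turn)=[ 4.1  3.5 15.4] grasp=[ 559.5 -401.7] z=93.5 az=-173.35 tilt=[0.66 0.05] w=44.2 f=[ 0.9 -0.4  0.5] q=[-0.7   0.4   1.7   0.01  1.04 -2.4 ]
```

```bash
python3 -m handwheel '[[-0.035,[0.004,0.003,0.007],0],[-0.035,[0.002,0.001,0.008],0],[-0.035,[0,0,0],0],[-0.035,[0,0,0],0]]'
python3 plan.py w 555.3 -398.7 78 6.5
```

```text
t: 18.33
ee_pos: [552.4, -398.1, 77.2]
orientation: [0.006, -0.058, 0.998, -0.0]
ft_force: [-0.2, -0.7, 0.4]
grip_width: 44.2
t=18.33 turn=0.18 shift mm(after turn)=[-2.1 -0.9 -0.8] grasp=[ 553.2 -398.1] z=77.2 az=-173.32 tilt=[0.68 0.03] w=44.2 f=[-0.2 -0.7  0.4] q=[-0.71  0.4   1.72  0.01  1.01 -2.4 ]
```

```bash
python3 -m handwheel '[[1,[0,0,0],0],[1,[0,0,0],0],[1,[0,0,0],0],[1,[0,0,0],0],[1,[0,0,-0.03],0],[1,[0,0,-0.03],0],[1,[0,0,-0.03],0],[1,[0,0,-0.01],7]]'
python3 -m handwheel '[[1,[0,0,-0.01],7],[1,[0,0,0],7],[1,[0,0,0],7],[1,[0,0,0],7],[1,[0,0,0],7],[1,[0,0,0],7],[1,[0,0,0],7],[1,[0,0,0],7]]'
python3 -m handwheel '[[1,[0,0,0],7],[1,[0,0,0],7],[1,[0,0,0],7],[1,[0,0,0],7],[1,[0,0,0],0],[1,[0,0,0],0]]'
python3 plan.py b 65 -24.5 120 -90
```

```text
t: 19.0
ee_pos: [548.8, -396.3, 174.3]
orientation: [0.001, 0.004, 1.0, 0.004]
ft_force: [0.1, -0.6, -0.3]
grip_width: 20.3
t: 19.67
ee_pos: [550.6, -397.9, 192.4]
orientation: [0.005, 0.484, 0.875, 0.003]
ft_force: [-0.1, 0.8, 0.2]
grip_width: 20.5
t: 20.17
ee_pos: [550.1, -397.5, 191.5]
orientation: [0.003, 0.685, 0.728, 0.004]
ft_force: [-0.3, 0.0, -0.8]
grip_width: 20.3
t=20.17 turn=-1.26 shift mm(after turn)=[369.2 109.1  73. ] grasp=[ 550.8 -397.4] z=191.5 az=93.46 tilt=[0.6  0.09] w=20.3 f=[-0.3  0.  -0.8] q=[-0.71  0.27  1.68  0.01  1.19 -0.77]
```

```bash
python3 -m handwheel '[[1,[0.037,0.011,0],-1.2],[1,[0.037,0.011,0],0],[1,[0.037,0.011,0],0],[1,[0.037,0.011,0],0],[1,[0.037,0.011,0],0],[1,[0.037,0.011,0],0],[1,[0.037,0.011,0],0],[1,[0.037,0.011,0],0]]'
python3 -m handwheel '[[1,[0.03,0.010,0],0],[1,[0.02,0.0,0],0],[1,[0,0,0.02],0],[1,[0,0,0],0],[1,[0,0,0],0]]'
python3 plan.py b 65 -24.5 120 -90
```

```text
t: 20.83
ee_pos: [612.9, -92.0, 192.7]
orientation: [0.006, 0.673, 0.739, 0.003]
ft_force: [0.4, 0.0, -1.4]
grip_width: 20.6
t: 21.25
ee_pos: [619.8, -29.4, 174.2]
orientation: [0.007, 0.664, 0.748, 0.005]
ft_force: [-0.4, -0.8, -0.8]
grip_width: 20.8
t=21.25 turn=2.03 shift mm(after turn)=[ 8.5  8.8 54.4] grasp=[620.9 -29.5] z=174.2 az=96.75 tilt=[ 1.   -0.06] w=20.8 f=[-0.4 -0.8 -0.8] q=[-0.13  0.16  1.83  0.    1.13 -0.25]
```

```bash
python3 -m handwheel '[[1,[0.004,0.004,0.014],2],[1,[0.004,0.004,0.014],0],[1,[0,0,0.014],0],[1,[0,0,0],0],[1,[0,0,0],0]]'
python3 plan.py b 65 -24.5 115 -90
```

```text
t: 21.67
ee_pos: [629.2, -23.4, 132.5]
orientation: [0.008, 0.676, 0.736, 0.006]
ft_force: [0.8, 0.3, -0.5]
grip_width: 20.3
t=21.67 turn=0.13 shift mm(after turn)=[ 3.3 -0.6 17.5] grasp=[630.4 -23.6] z=132.5 az=94.85 tilt=[ 1.13 -0.13] w=20.3 f=[ 0.8  0.3 -0.5] q=[-0.12  0.23  1.83  0.    1.06 -0.21]
```

```bash
python3 -m handwheel '[[1,[0.003,0,0.008],0],[1,[0,0,0.008],0],[1,[0,0,0],0],[1,[0,0,0],0]]'
python3 plan.py b 65 -24.5 89.5 -90; python3 snap.py w8
```

```text
t: 22.0
ee_pos: [629.3, -21.7, 115.5]
orientation: [0.008, 0.677, 0.736, 0.006]
ft_force: [-0.0, 0.2, -0.8]
grip_width: 20.3
t=22.00 turn=0.10 shift mm(after turn)=[ 1.6 -1.1 26. ] grasp=[630.6 -21.8] z=115.5 az=94.82 tilt=[ 1.15 -0.15] w=20.3 f=[-0.   0.2 -0.8] q=[-0.12  0.25  1.84 -0.    1.03 -0.2 ]
22.05 [629.2 -21.7 115.4] [0.0081 0.6767 0.7362 0.0057]
```

View pics/w8.png

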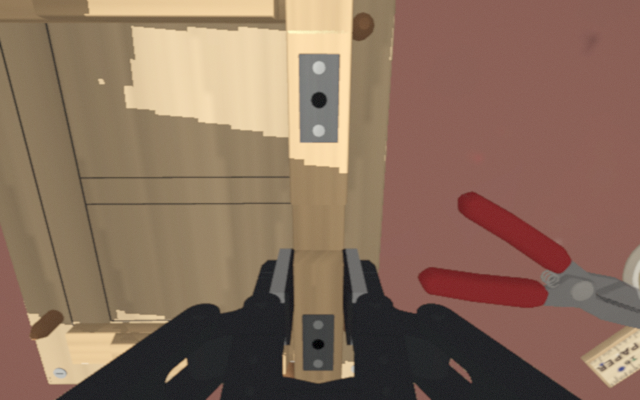

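Hanging rail held over the far side, stop (362,25) just outside it. Lowering.

```bash
python3 -m handwheel '[[1,[0.002,-0.001,0.007],0],[1,[0,0,0.006],0],[1,[0,0,0],0],[1,[0,0,0],0]]'
python3 plan.py b 65 -24.5 89.5 -90
python3 -m handwheel '[[1,[0,0,0.006],0],[1,[0,0,0],0],[1,[0,0,0],0]]'
python3 plan.py b 65 -24.5 89.5 -90
```

```text
t: 22.38
ee_pos: [628.7, -19.7, 102.2]
orientation: [0.009, 0.677, 0.736, 0.006]
ft_force: [0.2, 0.1, -0.6]
grip_width: 20.4
t=22.38 turn=0.11 shift mm(after turn)=[-0.5 -0.5 12.7] grasp=[630.1 -19.8] z=102.2 az=94.83 tilt=[ 1.24 -0.16] w=20.4 f=[ 0.2  0.1 -0.6] q=[-0.12  0.27  1.85 -0.    1.   -0.2 ]
t: 22.63
ee_pos: [629.0, -19.6, 95.7]
orientation: [0.009, 0.677, 0.736, 0.006]
ft_force: [0.9, 0.4, -0.9]
grip_width: 20.4
t=22.63 turn=0.12 shift mm(after turn)=[-0.5 -0.6  6.2] grasp=[630.3 -19.8] z=95.7 az=94.84 tilt=[ 1.25 -0.16] w=20.4 f=[ 0.9  0.4 -0.9] q=[-0.12  0.28  1.85 -0.    0.99 -0.2 ]
```

```bash
python3 -m handwheel '[[1,[0,0,0.004],0],[1,[0,0,0],0],[1,[0,0,0.002],0],[1,[0,0,0],0]]'
python3 plan.py b 65 -24.5 89.5 -90
```

```text
t: 22.97
ee_pos: [629.5, -19.7, 89.6]
orientation: [0.009, 0.677, 0.736, 0.007]
ft_force: [0.8, 0.0, -0.8]
grip_width: 20.6
t=22.97 turn=0.12 shift mm(after turn)=[-0.4 -1.1  0. ] grasp=[631.  -19.9] z=89.6 az=94.84 tilt=[ 1.31 -0.17] w=20.6 f=[ 0.8  0.  -0.8] q=[-0.12  0.29  1.85 -0.    0.98 -0.2 ]
```

```bash
python3 -m handwheel '[[-0.035,[0,0,0],0],[-0.035,[0,0,0],0],[-0.035,[0,0,0],0],[-0.035,[0,0,-0.03],0],[-0.035,[0,0,-0.035],0],[-0.035,[0,0,-0.035],0],[-0.035,[0,0,-0.035],0],[-0.035,[0,0,-0.035],-7]]'
python3 -m handwheel '[[-0.035,[0,0,-0.02],-7],[-0.035,[0,0,0],-7],[-0.035,[0,0,0],-7],[-0.035,[0,0,0],-7],[-0.035,[0,0,0],-7],[-0.035,[0,0,0],-7],[-0.035,[0,0,0],-7],[-0.035,[0,0,0],-7]]'
python3 -m handwheel '[[-0.035,[0,0,0],-7],[-0.035,[0,0,0],-7],[-0.035,[0,0,0],0],[-0.035,[0,0,0],0]]'
python3 plan.py w 501 -337.1 78 -7.7; python3 snap.py w9
```

```text
t: 23.63
ee_pos: [620.6, -18.8, 253.8]
orientation: [0.0, 0.63, 0.777, 0.0]
ft_force: [0.4, 0.2, -1.1]
grip_width: 44.2
t: 24.3
ee_pos: [625.2, -19.1, 293.9]
orientation: [0.014, 0.179, 0.984, 0.001]
ft_force: [-0.5, -0.6, -1.1]
grip_width: 44.2
t: 24.63
ee_pos: [625.1, -19.1, 294.8]
orientation: [0.015, 0.055, 0.998, -0.001]
ft_force: [0.7, -0.3, -0.0]
grip_width: 44.1
t=24.63 turn=1.38 shift mm(after turn)=[  88.5 -332.   214. ] grasp=[626.9 -19.3] z=294.8 az=173.68 tilt=[ 1.69 -0.18] w=44.1 f=[ 0.7 -0.3 -0. ] q=[-0.12  0.06  1.73  0.    1.32 -1.58]
24.6833 [625.1 -19.1 294.8] [ 1.480e-02  5.510e-02  9.984e-01 -8.000e-04]
```

View pics/w9.png

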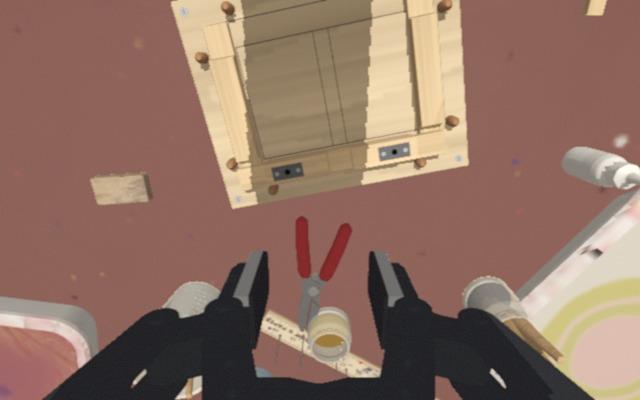

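Hanging rail lies across the far ends, (240,178)–(445,143), laps closed. Now the plain rail.

```bash
python3 -m handwheel '[[-0.035,[0.008,-0.037,0.0],1.4],[-0.035,[0.008,-0.037,0],0],[-0.035,[0.008,-0.037,0],0],[-0.035,[0.008,-0.037,0],0],[-0.035,[0.008,-0.037,0],0],[-0.035,[0.008,-0.037,0],0],[-0.035,[0.008,-0.037,0],0],[-0.035,[0.008,-0.037,0],0]]'
python3 -m handwheel '[[-0.035,[0.008,-0.010,0.02],0],[-0.035,[0,0,0.037],0],[-0.035,[0,0,0.037],0],[-0.035,[0,0,0.025],0],[-0.035,[0,0,0],0],[-0.035,[0,0,0],0]]'
python3 plan.py w 501 -337.1 78 -7.7
```

```text
t: 25.35
ee_pos: [519.6, -307.2, 293.1]
orientation: [0.017, 0.071, 0.997, 0.0]
ft_force: [0.8, 0.1, -0.1]
grip_width: 44.3
t: 25.85
ee_pos: [511.5, -328.2, 174.9]
orientation: [0.021, 0.084, 0.996, -0.004]
ft_force: [-0.6, -0.1, 0.2]
grip_width: 44.2
t=25.85 turn=-1.98 shift mm(after turn)=[15.9 -9.4 96.4] grasp=[ 514.1 -328.9] z=174.9 az=170.32 tilt=[ 2.33 -0.61] w=44.2 f=[-0.6 -0.1  0.2] q=[-0.66  0.13  1.87  0.02  1.1  -2.07]
```

```bash
python3 -m handwheel '[[-0.035,[0.007,-0.004,0.02],-2],[-0.035,[0.007,-0.004,0.02],0],[-0.035,[0.004,0,0.02],0],[-0.035,[0,0,0.008],0],[-0.035,[0,0,0],0],[-0.035,[0,0,0],0]]'
python3 plan.py w 501 -337.1 78 -7.7
```

```text
t: 26.35
ee_pos: [501.2, -337.6, 116.8]
orientation: [0.028, 0.068, 0.997, -0.009]
ft_force: [-0.2, 0.3, 0.1]
grip_width: 44.2
t=26.35 turn=-0.04 shift mm(after turn)=[ 6.   1.8 38.5] grasp=[ 504.6 -338.9] z=116.8 az=172.26 tilt=[ 3.12 -1.22] w=44.2 f=[-0.2  0.3  0.1] q=[-0.69  0.19  1.92  0.02  0.98 -2.13]
```

```bash
python3 -m handwheel '[[-0.035,[0.003,0.001,0.013],0],[-0.035,[0.003,0.001,0.013],0],[-0.035,[0,0,0],0],[-0.035,[0,0,0],0]]'
python3 plan.py w 501 -337.1 78 -7.7
```

```text
t: 26.68
ee_pos: [500.1, -336.9, 94.2]
orientation: [0.032, 0.067, 0.997, -0.012]
ft_force: [-0.5, -0.0, 0.8]
grip_width: 44.2
t=26.68 turn=-0.00 shift mm(after turn)=[ 4.2  1.4 15.9] grasp=[ 503.9 -338.6] z=94.2 az=172.30 tilt=[ 3.56 -1.57] w=44.2 f=[-0.5 -0.   0.8] q=[-0.69  0.21  1.93  0.02  0.93 -2.14]
```

```bash
python3 -m handwheel '[[-0.035,[0.003,0.001,0.008],0],[-0.035,[0.001,0,0.008],0],[-0.035,[0,0,0],0],[-0.035,[0,0,0],0]]'
python3 plan.py w 501 -337.1 78 -7.7
```

```text
t: 27.02
ee_pos: [497.2, -335.6, 76.5]
orientation: [0.032, 0.067, 0.997, -0.012]
ft_force: [0.0, 0.4, 1.0]
grip_width: 44.3
t=27.02 turn=0.00 shift mm(after turn)=[-0.   0.2 -1.5] grasp=[ 501.  -337.3] z=76.5 az=172.30 tilt=[ 3.57 -1.57] w=44.3 f=[0.  0.4 1. ] q=[-0.69  0.23  1.94  0.02  0.9  -2.14]
```

```bash
python3 -m handwheel '[[1,[0,0,0],0],[1,[0,0,0],0],[1,[0,0,0],0],[1,[0,0,0],0],[1,[0,0,-0.03],0],[1,[0,0,-0.03],0],[1,[0,0,-0.03],0],[1,[0,0,-0.02],7]]'
python3 -m handwheel '[[1,[0,0,0],7],[1,[0,0,0],7],[1,[0,0,0],7],[1,[0,0,0],7],[1,[0,0,0],7],[1,[0,0,0],7],[1,[0,0,0],7],[1,[0,0,0],7]]'
python3 -m handwheel '[[1,[0,0,0],7],[1,[0,0,0],7],[1,[0,0,0],0],[1,[0,0,0],0]]'
python3 plan.py b -64 -26.5 120 -90
```

```text
t: 27.68
ee_pos: [486.9, -330.1, 182.0]
orientation: [0.026, 0.129, 0.991, -0.005]
ft_force: [0.2, 0.1, -1.1]
grip_width: 20.3
t: 28.35
ee_pos: [489.3, -332.0, 191.9]
orientation: [0.033, 0.59, 0.807, 0.007]
ft_force: [-0.7, 0.2, -0.0]
grip_width: 20.5
t: 28.68
ee_pos: [488.9, -331.7, 191.4]
orientation: [0.032, 0.686, 0.727, 0.011]
ft_force: [-0.5, -0.3, -1.3]
grip_width: 20.6
t=28.68 turn=-1.40 shift mm(after turn)=[300.8  29.8  63.7] grasp=[ 492.7 -333.4] z=191.4 az=93.32 tilt=[ 3.52 -1.55] w=20.6 f=[-0.5 -0.3 -1.3] q=[-0.69  0.06  1.91  0.02  1.1  -0.76]
```

```bash
python3 -m handwheel '[[1,[0.036,0.003,0],-1.4],[1,[0.036,0.003,0],0],[1,[0.036,0.003,0],0],[1,[0.036,0.003,0],0],[1,[0.036,0.003,0],0],[1,[0.036,0.003,0],0],[1,[0.036,0.003,0],0],[1,[0.025,0.003,0],0]]'
python3 -m handwheel '[[1,[0.0,0.0,0.015],0],[1,[0,0,0],0],[1,[0,0,0],0]]'
python3 plan.py b -64 -26.5 120 -90
```

```text
t: 29.35
ee_pos: [488.2, -49.1, 184.1]
orientation: [0.035, 0.671, 0.74, 0.01]
ft_force: [0.9, -0.7, -0.3]
grip_width: 20.2
t: 29.6
ee_pos: [489.0, -43.9, 169.5]
orientation: [0.035, 0.665, 0.746, 0.011]
ft_force: [0.8, -0.1, -1.1]
grip_width: 20.3
t=29.60 turn=1.72 shift mm(after turn)=[13.8  6.2 49.6] grasp=[493.1 -45.7] z=169.5 az=96.44 tilt=[ 3.86 -1.71] w=20.3 f=[ 0.8 -0.1 -1.1] q=[-0.19 -0.14  2.15 -0.02  1.06 -0.3 ]
```

```bash
python3 -m handwheel '[[1,[0.006,0.003,0.014],1.7],[1,[0.006,0.003,0.014],0],[1,[0,0,0.014],0],[1,[0,0,0],0],[1,[0,0,0],0]]'
python3 plan.py b -64 -26.5 115 -90
```

```text
t: 30.02
ee_pos: [499.0, -35.8, 130.3]
orientation: [0.037, 0.676, 0.736, 0.013]
ft_force: [-0.3, 0.2, -0.1]
grip_width: 20.9
t=30.02 turn=0.01 shift mm(after turn)=[ 5.5 -2.7 14.9] grasp=[503.5 -37.8] z=130.3 az=94.73 tilt=[ 4.13 -1.82] w=20.9 f=[-0.3  0.2 -0.1] q=[-0.17 -0.06  2.15 -0.02  0.97 -0.24]
```

```bash
python3 -m handwheel '[[1,[0.005,-0.002,0.008],0],[1,[0,0,0.006],0],[1,[0,0,0],0],[1,[0,0,0],0]]'
python3 plan.py b -64 -26.5 89 -90;python3 -m handwheel '[[1,[0,0,0],0]]'; python3 snap.py w10
```

```text
t: 30.35
ee_pos: [498.9, -33.0, 117.7]
orientation: [0.039, 0.677, 0.735, 0.014]
ft_force: [0.7, 0.5, -0.9]
grip_width: 20.4
t=30.35 turn=-0.09 shift mm(after turn)=[ 3.3 -4.  28.3] grasp=[503.6 -35. ] z=117.7 az=94.63 tilt=[ 4.35 -1.88] w=20.4 f=[ 0.7  0.5 -0.9] q=[-0.17 -0.04  2.16 -0.02  0.94 -0.23]
t: 30.43
ee_pos: [498.9, -33.0, 117.8]
orientation: [0.039, 0.677, 0.735, 0.014]
ft_force: [0.2, 0.7, -0.5]
grip_width: 20.4
30.4833 [499.1 -33.  118. ] [0.0393 0.6768 0.735  0.0138]
```

View pics/w10.png

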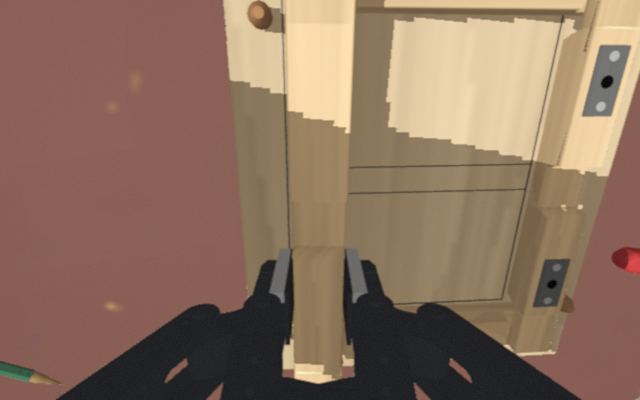

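Plain rail aligned over the near side, stop (260,14) just outside it, hanging rail seated at right. Lowering.

```bash
python3 -m handwheel '[[1,[0.003,-0.003,0.007],0],[1,[0,0,0.006],0],[1,[0,0,0],0],[1,[0,0,0],0]]'
python3 plan.py b -64 -26.5 89 -90
python3 -m handwheel '[[1,[0,-0.0015,0.006],0],[1,[0,0,0],0],[1,[0,0,0],0]]'
python3 plan.py b -64 -26.5 89 -90
```

```text
t: 30.82
ee_pos: [497.0, -30.5, 104.2]
orientation: [0.04, 0.677, 0.735, 0.014]
ft_force: [0.1, 0.5, -0.0]
grip_width: 20.1
t=30.82 turn=-0.08 shift mm(after turn)=[ 0.2 -1.5 15.1] grasp=[501.8 -32.5] z=104.2 az=94.64 tilt=[ 4.48 -1.9 ] w=20.1 f=[ 0.1  0.5 -0. ] q=[-0.16 -0.03  2.17 -0.03  0.91 -0.23]
t: 31.07
ee_pos: [495.8, -30.7, 97.2]
orientation: [0.04, 0.677, 0.735, 0.014]
ft_force: [0.1, 0.5, 0.2]
grip_width: 20.4
t=31.07 turn=-0.06 shift mm(after turn)=[0.1 0.3 8.3] grasp=[500.6 -32.8] z=97.2 az=94.66 tilt=[ 4.45 -1.9 ] w=20.4 f=[0.1 0.5 0.2] q=[-0.16 -0.02  2.18 -0.03  0.9  -0.23]
```

```bash
python3 -m handwheel '[[1,[0,0,0.004],0],[1,[0,0,0],0],[1,[0,0,0.002],0],[1,[0,0,0],0]]'
python3 plan.py b -64 -26.5 88.5 -90
python3 -m handwheel '[[1,[0,0,0.002],0],[1,[0,0,0],0]]'
python3 plan.py b -64 -26.5 88.5 -90
```

```text
t: 31.4
ee_pos: [496.5, -31.1, 90.7]
orientation: [0.04, 0.677, 0.735, 0.014]
ft_force: [0.3, -0.7, -0.1]
grip_width: 20.5
t=31.40 turn=-0.07 shift mm(after turn)=[0.2 0.  2.2] grasp=[501.3 -33.1] z=90.7 az=94.65 tilt=[ 4.47 -1.91] w=20.5 f=[ 0.3 -0.7 -0.1] q=[-0.16 -0.01  2.18 -0.03  0.89 -0.23]
t: 31.57
ee_pos: [497.2, -31.2, 89.8]
orientation: [0.04, 0.677, 0.735, 0.014]
ft_force: [-3.4, 0.7, 4.3]
grip_width: 20.4
t=31.57 turn=-0.08 shift mm(after turn)=[ 0.4 -0.7  1.2] grasp=[502.1 -33.3] z=89.8 az=94.64 tilt=[ 4.49 -1.92] w=20.4 f=[-3.4  0.7  4.3] q=[-0.16 -0.    2.18 -0.03  0.88 -0.23]
```

```bash
python3 -m handwheel '[[-0.035,[0,0,0],0],[-0.035,[0,0,0],0],[-0.035,[0,0,0],0],[-0.035,[0,0,-0.03],0],[-0.035,[0,0,-0.035],0],[-0.035,[0,0,-0.035],0],[-0.035,[0,0,-0.035],0],[-0.035,[0,0,-0.035],-7]]'
python3 -m handwheel '[[-0.035,[0,0,-0.02],-7],[-0.035,[0,0,0],-7],[-0.035,[0,0,0],-7],[-0.035,[0,0,0],-7],[-0.035,[0,0,0],-7],[-0.035,[0,0,0],-7],[-0.035,[0,0,0],-7],[-0.035,[0,0,0],-7]]'
python3 -m handwheel '[[-0.035,[-0.02,0.03,0],-7],[-0.035,[-0.02,0.03,-0.01],-7],[-0.035,[-0.02,0.03,-0.01],0],[-0.035,[-0.02,0.03,-0.01],0],[-0.035,[-0.02,0,-0.01],0],[-0.035,[0,0,0],0],[-0.035,[0,0,0],0]]'
python3 plan.py w 455.5 242.6 78 -7.8; python3 snap.py w11
```

```text
t: 32.23
ee_pos: [478.6, -24.8, 253.8]
orientation: [0.031, 0.63, 0.776, 0.006]
ft_force: [0.9, 0.4, 1.0]
grip_width: 44.0
t: 32.9
ee_pos: [481.2, -24.4, 288.8]
orientation: [0.043, 0.18, 0.983, -0.009]
ft_force: [0.4, 0.2, -0.3]
grip_width: 44.2
t: 33.48
ee_pos: [602.5, 80.4, 332.1]
orientation: [0.039, 0.053, 0.998, -0.014]
ft_force: [0.0, 0.4, -0.1]
grip_width: 43.9
t=33.48 turn=1.80 shift mm(after turn)=[192.3 147.4 236.4] grasp=[607.2  78.3] z=332.1 az=174.00 tilt=[ 4.34 -1.87] w=43.9 f=[ 0.   0.4 -0.1] q=[ 0.06 -0.02  1.75 -0.04  1.33 -1.4 ]
33.5333 [602.4  80.  332.3] [ 0.0391  0.053   0.9977 -0.0143]
```

View pics/w11.png

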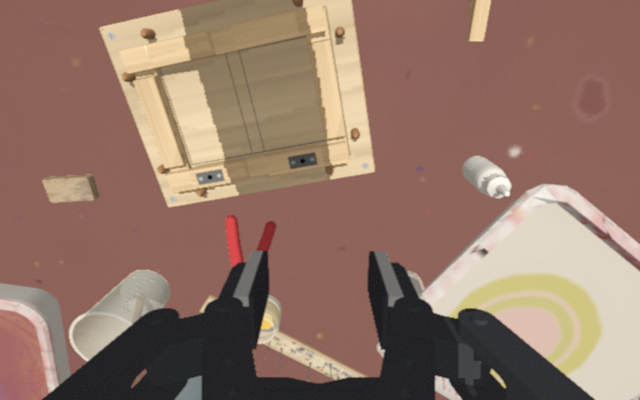

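Frame closed on all four sides: plain rail (130,75)–(325,25), hanging rail (170,185)–(345,155). Checking numbers for the notches.

```bash
python3 - <<'E'
from rect import *
for n in("w11",):
  for yc in(-40,-25,25,40):
    a=cv2.cvtColor(rect(n,30,-95,95,yc-8,yc+8),cv2.COLOR_BGR2GRAY)
    print("x edges y=",yc,sorted(edges(a.mean(1),-95,k=10)))
  for xc in(-64,64):
    for z in(21,30):
      a=cv2.cvtColor(rect(n,z,xc-7,xc+7,-115,115),cv2.COLOR_BGR2GRAY)
      print("y edges",xc,z,sorted(edges(a.mean(0),-115,k=14)))
v=rect("w11",30,-105,105,-130,130,3);cv2.imwrite("pics/r11.png",v)
E
```

```text
x edges y= -40 [(-52.5, 7.9), (-42.8, 8.9), (47.8, 4.3), (51.2, 3.5), (55.0, 3.9), (59.2, 3.9), (72.8, 3.7), (76.5, 6.4), (79.2, 8.2), (92.8, 8.9)]
x edges y= -25 [(-81.0, 1.1), (-53.0, 2.2), (-51.0, 1.6), (17.2, 1.1), (47.8, 3.4), (49.8, 2.1), (55.2, 1.6), (79.0, 1.8), (88.2, 0.9), (92.5, 3.4)]
x edges y= 25 [(-92.5, 9.7), (-74.0, 1.1), (-52.8, 5.0), (-50.8, 2.8), (14.2, 0.7), (47.8, 3.0), (49.8, 2.9), (55.0, 1.5), (76.2, 2.0), (92.5, 2.2)]
x edges y= 40 [(-89.2, 10.2), (-53.0, 5.2), (-50.8, 3.2), (47.8, 3.2), (49.8, 2.5), (55.0, 1.5), (59.2, 5.7), (73.0, 6.3), (76.2, 2.2), (92.5, 2.2)]
y edges -64 21 [(-107.5, 0.8), (-82.2, 0.5), (-79.8, 0.9), (-74.2, 0.1), (-52.5, 0.1), (-40.5, 6.4), (-29.2, 0.1), (-16.8, 1.0), (-14.0, 1.3), (8.2, 0.2), (69.8, 1.1), (80.5, 7.4), (98.0, 4.9), (100.2, 4.1)]
y edges -64 30 [(-113.5, 8.8), (-102.8, 0.9), (-78.0, 0.6), (-75.5, 1.0), (-70.2, 0.2), (-49.0, 0.1), (-37.5, 6.6), (-14.2, 1.0), (-11.2, 1.3), (10.2, 0.2), (70.2, 1.1), (80.8, 7.6), (98.0, 4.8), (100.0, 4.1)]
y edges 64 21 [(-74.0, 4.1), (-67.5, 1.6), (-61.0, 2.3), (-56.8, 2.4), (-50.2, 1.6), (-46.5, 1.6), (-43.5, 5.1), (-38.2, 5.9), (32.5, 3.7), (45.5, 1.6), (62.8, 4.1), (77.5, 7.2), (98.0, 3.7), (100.5, 3.9)]
y edges 64 30 [(-113.5, 8.0), (-69.8, 5.5), (-63.8, 1.7), (-57.2, 2.7), (-53.2, 2.6), (-46.8, 1.8), (-40.2, 6.5), (-35.0, 6.4), (34.0, 4.9), (46.8, 1.9), (63.5, 5.2), (77.8, 7.3), (98.0, 3.7), (100.2, 3.6)]
```

```bash
python3 -m handwheel '[[-0.035,[0.027,0.021,0.01],1.8],[-0.035,[0.027,0.021,0.01],0],[-0.035,[0.027,0.021,0.01],0],[-0.035,[0.027,0.021,0.02],0],[-0.035,[0.027,0.021,0.02],0],[-0.035,[0.027,0.021,0.02],0],[-0.035,[0.015,0.01,0.03],0],[-0.035,[0,0,0.02],0]]'
python3 -m handwheel '[[-0.035,[0.0,0.0,0],0],[-0.035,[0,0,0],0]]'
python3 plan.py w 455.5 242.6 78 -7.8
```

```text
t: 34.2
ee_pos: [447.4, 231.8, 170.1]
orientation: [0.043, 0.076, 0.996, -0.013]
ft_force: [-1.0, -0.2, 0.1]
grip_width: 44.2
t: 34.37
ee_pos: [441.8, 229.7, 163.7]
orientation: [0.037, 0.076, 0.996, -0.016]
ft_force: [-0.5, 0.6, 0.4]
grip_width: 44.4
t=34.37 turn=-0.83 shift mm(after turn)=[-0.5 18.7 85.5] grasp=[446.2 227.3] z=163.7 az=171.37 tilt=[ 4.14 -2.15] w=44.4 f=[-0.5  0.6  0.4] q=[ 0.4  -0.1   2.13 -0.07  1.07 -0.99]
```

```bash
python3 -m handwheel '[[-0.035,[0,0.009,0.02],-0.8],[-0.035,[0,0.009,0.02],0],[-0.035,[0.0,0,0.015],0],[-0.035,[0,0,0],0],[-0.035,[0,0,0],0]]'
python3 plan.py w 455.5 242.6 78 -7.8
```

```text
t: 34.78
ee_pos: [452.8, 243.6, 114.1]
orientation: [0.042, 0.072, 0.996, -0.014]
ft_force: [0.4, -0.5, -0.3]
grip_width: 44.2
t=34.78 turn=-0.41 shift mm(after turn)=[ 5.6  1.7 35.8] grasp=[457.9 241.4] z=114.1 az=171.79 tilt=[ 4.7  -1.97] w=44.2 f=[ 0.4 -0.5 -0.3] q=[ 0.41  0.    2.12 -0.08  0.96 -0.97]
```

```bash
python3 -m handwheel '[[-0.035,[0.003,0.001,0.012],-0.4],[-0.035,[0.002,0,0.011],0],[-0.035,[0,0,0],0],[-0.035,[0,0,0],0]]'
python3 plan.py w 455.5 242.6 77.5 -7.8
```

```text
t: 35.12
ee_pos: [452.9, 244.2, 94.0]
orientation: [0.046, 0.07, 0.996, -0.013]
ft_force: [-0.2, 0.1, 0.1]
grip_width: 44.6
t=35.12 turn=-0.15 shift mm(after turn)=[ 4.5  0.2 16.1] grasp=[458.4 242.3] z=94.0 az=172.05 tilt=[ 5.14 -1.8 ] w=44.6 f=[-0.2  0.1  0.1] q=[ 0.42  0.03  2.13 -0.08  0.91 -0.97]
```

```bash
python3 -m handwheel '[[-0.035,[0.004,0,0.008],-0.2],[-0.035,[0.001,0,0.008],0],[-0.035,[0,0,0],0],[-0.035,[0,0,0],0]]'
python3 plan.py w 455.5 242.6 77.5 -7.8
```

```text
t: 35.45
ee_pos: [449.3, 244.5, 76.7]
orientation: [0.046, 0.068, 0.997, -0.012]
ft_force: [1.3, -0.6, -0.1]
grip_width: 44.4
t=35.45 turn=0.06 shift mm(after turn)=[-0.7  0.1 -0.7] grasp=[454.9 242.6] z=76.7 az=172.26 tilt=[ 5.2  -1.77] w=44.4 f=[ 1.3 -0.6 -0.1] q=[ 0.42  0.06  2.15 -0.09  0.87 -0.96]
```

```bash
python3 -m handwheel '[[1,[0,0,0],0],[1,[0,0,0],0],[1,[0,0,0],0],[1,[0,0,0],0],[1,[0,0,0],0],[1,[0,0,-0.03],0],[1,[0,0,-0.03],0],[1,[0,0,-0.03],0]]'
python3 -m handwheel '[[1,[0,0,0],-6.2],[1,[0,0,0],-6.2],[1,[0,0,0],0]]'
python3 plan.py b 0.4 -2 130 0
```

```text
t: 36.12
ee_pos: [436.8, 245.3, 160.8]
orientation: [0.039, 0.068, 0.997, -0.017]
ft_force: [0.1, 0.8, -0.6]
grip_width: 12.5
t: 36.37
ee_pos: [440.5, 247.4, 170.4]
orientation: [0.044, -0.045, 0.998, -0.018]
ft_force: [0.9, -0.6, -0.8]
grip_width: 12.5
t=36.37 turn=0.50 shift mm(after turn)=[ -92.9 -255.5   58.5] grasp=[446.1 245.5] z=170.4 az=-174.78 tilt=[ 5.13 -1.8 ] w=12.5 f=[ 0.9 -0.6 -0.8] q=[ 0.43 -0.1   2.12 -0.08  1.06 -1.19]
```

```bash
python3 -m handwheel '[[1,[-0.012,-0.033,0],0.5],[1,[-0.012,-0.033,0],0],[1,[-0.012,-0.033,0],0],[1,[-0.012,-0.033,0],0],[1,[-0.012,-0.033,0],0],[1,[-0.012,-0.033,0],0],[1,[-0.012,-0.033,0],0],[1,[0,0,0],0]]'
python3 -m handwheel '[[1,[0,0,0],0],[1,[0,0,0],0]]'
python3 plan.py b 0.4 -2 120 0
```

```text
t: 37.03
ee_pos: [543.6, 16.2, 185.3]
orientation: [0.044, -0.033, 0.998, -0.017]
ft_force: [-0.6, -0.5, -0.2]
grip_width: 12.5
t: 37.2
ee_pos: [543.5, 14.5, 184.3]
orientation: [0.043, -0.029, 0.999, -0.016]
ft_force: [-0.3, 0.6, -0.0]
grip_width: 12.5
t=37.20 turn=-1.33 shift mm(after turn)=[ -7.9 -14.6  65.8] grasp=[548.9  12.6] z=184.3 az=-176.61 tilt=[ 5.   -1.74] w=12.5 f=[-0.3  0.6 -0. ] q=[-0.06 -0.04  2.03 -0.03  1.06 -1.68]
```

```bash
python3 -m handwheel '[[1,[-0.004,-0.007,0.018],-1.3],[1,[-0.004,-0.007,0.018],0],[1,[0,0,0.018],0],[1,[0,0,0],0],[1,[0,0,0],0]]'
python3 plan.py b 0.4 -2 115 0
```

```text
t: 37.62
ee_pos: [555.9, 4.7, 129.8]
orientation: [0.043, -0.041, 0.998, -0.016]
ft_force: [0.5, -0.1, 0.6]
grip_width: 12.6
t=37.62 turn=0.12 shift mm(after turn)=[-0.7 -5.8 15.1] grasp=[561.2   2.9] z=129.8 az=-175.16 tilt=[ 4.97 -1.63] w=12.6 f=[ 0.5 -0.1  0.6] q=[-0.08  0.06  2.04 -0.03  0.96 -1.72]
```

```bash
python3 -m handwheel '[[1,[0,-0.005,0.006],0],[1,[0,0,0.006],0],[1,[0,0,0],0],[1,[0,0,0],0]]'
python3 plan.py b 0.4 -2 89 0
python3 snap.py w12; python3 - <<'E'
import cv2
from rect import *
c=pickle.load(open("w12.pkl","rb"));im=cv2.imread("pics/w12.png")
for by in(-9,-2,5):
    for bx in (-71,71):
        p=w2pix(c,(*board(bx+1,by),44));cv2.circle(im,tuple(p.round().astype(int)),2,(255,0,0),-1)
cv2.imwrite("pics/w12v.png",im)
E
```

```text
t: 37.95
ee_pos: [557.3, 1.5, 118.9]
orientation: [0.044, -0.043, 0.998, -0.016]
ft_force: [-0.0, 0.3, -0.2]
grip_width: 12.3
t=37.95 turn=0.28 shift mm(after turn)=[ 1.9 -2.1 30. ] grasp=[ 5.628e+02 -2.000e-01] z=118.9 az=-175.00 tilt=[ 5.08 -1.61] w=12.3 f=[-0.   0.3 -0.2] q=[-0.09  0.07  2.04 -0.03  0.94 -1.73]
38.0 [557.2   1.5 118.9] [ 0.0437 -0.0427  0.998  -0.0159]
```

```bash
python3 -m handwheel '[[1,[0.001,-0.002,0.006],0.2],[1,[0,0,0.006],0],[1,[0,0,0],0],[1,[0,0,0],0]]'
python3 plan.py b 0.4 -2 89 0
python3 -m handwheel '[[1,[0.0005,0,0.005],0],[1,[0,0,0],0],[1,[0,0,0],0]]'
python3 plan.py b 0.4 -2 89 0
```

```text
t: 38.33
ee_pos: [558.3, -1.3, 107.4]
orientation: [0.045, -0.041, 0.998, -0.016]
ft_force: [-0.7, 0.1, 0.1]
grip_width: 12.3
t=38.33 turn=0.04 shift mm(after turn)=[ 2.   0.5 18.3] grasp=[564.  -3.] z=107.4 az=-175.24 tilt=[ 5.25 -1.63] w=12.3 f=[-0.7  0.1  0.1] q=[-0.09  0.09  2.04 -0.03  0.91 -1.73]
t: 38.58
ee_pos: [558.3, -1.6, 101.8]
orientation: [0.045, -0.04, 0.998, -0.016]
ft_force: [0.1, -0.1, -0.7]
grip_width: 12.4
t=38.58 turn=0.02 shift mm(after turn)=[ 1.4  0.6 12.7] grasp=[564.   -3.4] z=101.8 az=-175.26 tilt=[ 5.24 -1.62] w=12.4 f=[ 0.1 -0.1 -0.7] q=[-0.09  0.1   2.04 -0.03  0.9  -1.73]
```

```bash
python3 -m handwheel '[[1,[0.0013,0.0006,0.005],0],[1,[0,0,0],0],[1,[0,0,0],0]]'
python3 -m handwheel '[[1,[0.0005,0,0.004],0],[1,[0,0,0],0],[1,[0,0,0],0]]'
python3 plan.py b 0.4 -2 89 0
```

```text
t: 38.83
ee_pos: [557.4, -1.2, 96.1]
orientation: [0.045, -0.04, 0.998, -0.016]
ft_force: [0.9, -0.4, 0.5]
grip_width: 12.3
t: 39.08
ee_pos: [557.2, -1.4, 91.6]
orientation: [0.045, -0.041, 0.998, -0.016]
ft_force: [0.4, -0.3, -0.4]
grip_width: 12.1
t=39.08 turn=0.02 shift mm(after turn)=[-0.6 -0.1  2.7] grasp=[562.8  -3.1] z=91.6 az=-175.26 tilt=[ 5.23 -1.62] w=12.1 f=[ 0.4 -0.3 -0.4] q=[-0.09  0.12  2.05 -0.03  0.88 -1.73]
```

```bash
python3 -m handwheel '[[1,[0,0,0.0025],0],[1,[0,0,0],0],[1,[0,0,0],0]]'
python3 plan.py b 0.4 -2 89 0
```

```text
t: 39.33
ee_pos: [557.6, -1.4, 89.1]
orientation: [0.045, -0.041, 0.998, -0.016]
ft_force: [0.6, 0.1, 0.2]
grip_width: 12.1
t=39.33 turn=0.02 shift mm(after turn)=[-0.3 -0.1  0.1] grasp=[563.3  -3.2] z=89.1 az=-175.26 tilt=[ 5.27 -1.63] w=12.1 f=[0.6 0.1 0.2] q=[-0.09  0.12  2.05 -0.03  0.88 -1.73]
```

```bash
python3 -m handwheel '[[0.3,[0,0,0],0],[0.3,[0,0,0],0],[0.3,[0,0,0],0],[0.3,[0,0,-0.02],0],[0.3,[0,0,-0.03],0],[0.3,[0,0,-0.035],0],[0.3,[-0.01,0,-0.035],0],[0.3,[-0.02,0,-0.035],0]]'
python3 -m handwheel '[[0.3,[-0.03,0,-0.03],0],[0.3,[-0.03,0,-0.03],0],[0.3,[-0.01,0,0],0],[0.3,[0,0,0],0],[0.3,[0,0,0],0]]'
python3 snap.py w13; python3 - <<'E'
from rect import *
im=cv2.imread("pics/w13.png");cv2.imwrite("pics/side1.png",imaging.capture("side"));cv2.imwrite("pics/scene1.png",imaging.capture("scene"))
s=cv2.imread("pics/side1.png");c=imaging.calibration("side");p=w2pix(c,(563,-1,20)).astype(int)
a=cv2.resize(s[p[1]-32:p[1]+32,p[0]-62:p[0]+62],(400,206),interpolation=cv2.INTER_CUBIC)
s=cv2.imread("pics/scene1.png");c=imaging.calibration("scene");p=w2pix(c,(563,-1,20)).astype(int)
b=cv2.resize(s[p[1]-32:p[1]+32,p[0]-62:p[0]+62],(400,206),interpolation=cv2.INTER_CUBIC)
w=cv2.resize(im[:310],(800,388),interpolation=cv2.INTER_CUBIC)
cv2.imwrite("pics/fin.png",np.vstack([w,np.hstack([a,b])]))
for xc in(-64,0,65):
  g=cv2.cvtColor(rect("w13",30,xc-7,xc+7,-30,30),cv2.COLOR_BGR2GRAY);print(xc,sorted(edges(g.mean(0),-30,k=8)))
E
```

```text
t: 40.0
ee_pos: [565.7, 5.8, 238.8]
orientation: [0.033, -0.04, 0.999, -0.014]
ft_force: [1.4, -0.0, -0.4]
grip_width: 29.8
t: 40.42
ee_pos: [636.7, 13.5, 318.7]
orientation: [0.043, -0.04, 0.998, -0.016]
ft_force: [-0.3, -0.3, -0.0]
grip_width: 30.0
40.4667 [636.2  13.5 317.7] [ 0.0425 -0.0403  0.9982 -0.0154]
-64 []
0 [(-10.5, 1.6), (-6.5, 0.6), (-2.0, 0.5), (0.8, 0.6), (2.5, 0.4), (4.2, 0.8), (6.0, 1.8), (7.8, 2.1)]
65 [(-15.8, 1.0), (-13.2, 1.1), (-10.5, 0.8), (-6.0, 0.5), (2.2, 0.5), (4.2, 1.1), (7.0, 0.8), (9.2, 1.0)]
```

View pics/fin.png

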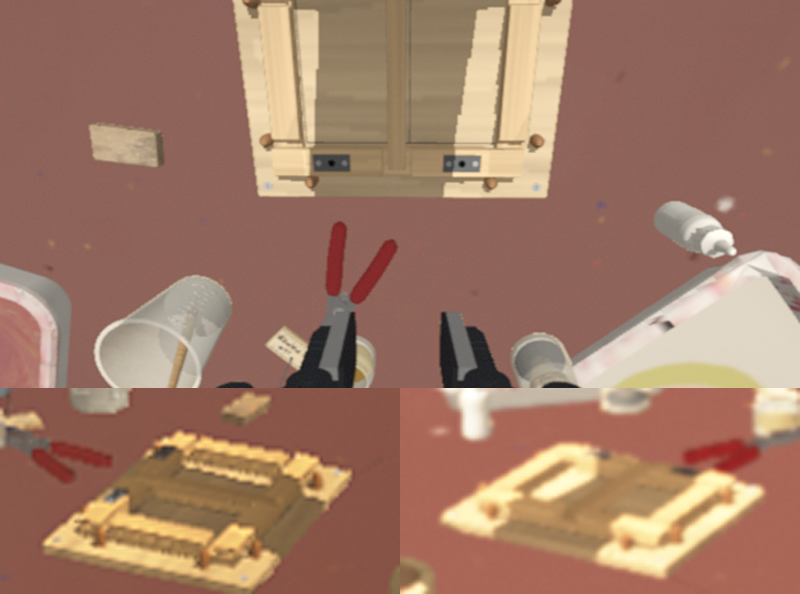

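Bar lies in both notches (395,150 in the top view), frame closed between the stops, bystanders in place. Heights aren't certain from here, so I'll touch down lightly with shut fingers to check and bed the pieces.

```bash
python3 plan.py b -64 80 130 0
python3 -m handwheel '[[1,[0.025,0.015,0.02],0],[1,[0.025,0.015,0.02],0],[1,[0.025,0.015,0.02],0],[1,[0.025,0.01,0.02],0],[1,[0.025,0.01,0.02],0],[1,[0.01,0,0.02],0],[1,[0,0,0],0],[1,[0,0,0],0]]'
python3 plan.py b -64 80 112 0
```

```text
t=40.57 turn=-0.02 shift mm(after turn)=[156.3  79.2 171.2] grasp=[640.2  11.8] z=315.8 az=-175.30 tilt=[ 4.74 -1.56] w=29.7 f=[-0.7 -0.1  0.1] q=[-0.06  0.05  1.71 -0.02  1.3  -1.7 ]
t: 41.23
ee_pos: [488.3, 64.1, 165.8]
orientation: [0.031, -0.039, 0.999, -0.016]
ft_force: [0.3, 0.5, 0.5]
grip_width: 0.1
t=41.23 turn=-0.18 shift mm(after turn)=[ 2.  12.5 53.4] grasp=[492.3  62.4] z=165.8 az=-175.46 tilt=[ 3.65 -1.64] w=0.1 f=[0.3 0.5 0.5] q=[ 0.03 -0.13  2.14 -0.04  1.06 -1.6 ]
```

```bash
python3 -m handwheel '[[1,[0.001,0.006,0.018],0],[1,[0.001,0.006,0.018],0],[1,[0,0,0.01],0],[1,[0,0,0],0],[1,[0,0,0],0]]'
python3 plan.py b -64 80 104 0
```

```text
t: 41.65
ee_pos: [492.3, 73.8, 122.4]
orientation: [0.034, -0.038, 0.999, -0.016]
ft_force: [0.7, 0.3, -0.3]
grip_width: -0.2
t=41.65 turn=-0.28 shift mm(after turn)=[ 5.   2.1 18. ] grasp=[496.6  72. ] z=122.4 az=-175.56 tilt=[ 4.01 -1.66] w=-0.2 f=[ 0.7  0.3 -0.3] q=[ 0.05 -0.05  2.16 -0.04  0.97 -1.57]
```

```bash
python3 -m handwheel '[[1,[0.004,0.001,0.007],0],[1,[0,0,0.006],0],[1,[0,0,0],0],[1,[0,0,0],0]]'
python3 -m handwheel '[[1,[0,0,0.003],0],[1,[0,0,0],0]]'
python3 plan.py b -64 80 103 0
python3 -m handwheel '[[1,[0,0,0.002],0],[1,[0,0,0],0]]'
python3 plan.py b -64 80 103 0
```

```text
t: 41.98
ee_pos: [492.1, 73.3, 111.8]
orientation: [0.038, -0.037, 0.998, -0.016]
ft_force: [0.2, 0.2, -0.6]
grip_width: 0.1
t: 42.15
ee_pos: [492.8, 73.1, 109.3]
orientation: [0.038, -0.037, 0.998, -0.016]
ft_force: [-0.3, 0.3, 0.3]
grip_width: 0.1
t=42.15 turn=-0.36 shift mm(after turn)=[5.2 2.4 5.9] grasp=[497.6  71.3] z=109.3 az=-175.64 tilt=[ 4.45 -1.65] w=0.1 f=[-0.3  0.3  0.3] q=[ 0.05 -0.03  2.17 -0.04  0.93 -1.57]
t: 42.32
ee_pos: [493.3, 73.1, 107.5]
orientation: [0.039, -0.037, 0.998, -0.016]
ft_force: [0.2, -0.2, -0.7]
grip_width: 0.2
t=42.32 turn=-0.37 shift mm(after turn)=[5.5 2.5 4. ] grasp=[498.1  71.3] z=107.5 az=-175.65 tilt=[ 4.49 -1.65] w=0.2 f=[ 0.2 -0.2 -0.7] q=[ 0.05 -0.03  2.17 -0.04  0.93 -1.57]
```

```bash
python3 -m handwheel '[[1,[0.005,0.001,0],0],[1,[0,0,0.002],0],[1,[0,0,0],0]]'
python3 plan.py b -64 80 103 0
python3 -m handwheel '[[1,[0,0,0.0015],0],[1,[0,0,0],0]]'
python3 -m handwheel '[[1,[0,0,0.0015],0],[1,[0,0,0],0]]'
python3 plan.py b -64 80 103 0
```

```text
t: 42.57
ee_pos: [488.0, 73.7, 105.1]
orientation: [0.039, -0.037, 0.998, -0.016]
ft_force: [-0.3, -0.4, 0.4]
grip_width: -0.3
t=42.57 turn=-0.36 shift mm(after turn)=[0.2 1.3 2. ] grasp=[492.9  71.9] z=105.1 az=-175.64 tilt=[ 4.51 -1.65] w=-0.3 f=[-0.3 -0.4  0.4] q=[ 0.05 -0.04  2.18 -0.04  0.92 -1.57]
t: 42.73
ee_pos: [487.9, 73.7, 103.4]
orientation: [0.039, -0.037, 0.998, -0.016]
ft_force: [0.4, 0.3, 0.1]
grip_width: 0.1
t: 42.9
ee_pos: [488.6, 73.8, 103.2]
orientation: [0.039, -0.037, 0.998, -0.016]
ft_force: [0.1, -0.8, 0.4]
grip_width: -0.1
t=42.90 turn=-0.35 shift mm(after turn)=[0.7 1.2 0.1] grasp=[493.5  72. ] z=103.2 az=-175.63 tilt=[ 4.52 -1.64] w=-0.1 f=[ 0.1 -0.8  0.4] q=[ 0.05 -0.03  2.18 -0.04  0.92 -1.57]
```

```bash
python3 -m handwheel '[[1,[0,0,-0.008],0],[1,[0,0,-0.008],0],[1,[0,-0.027,0],0],[1,[0,-0.027,0],0],[1,[0,-0.025,0],0],[1,[0,0,0],0],[1,[0,0,0],0]]'
python3 plan.py b -62 -2 106 0
```

```text
t: 43.48
ee_pos: [494.8, -6.3, 127.4]
orientation: [0.042, -0.039, 0.998, -0.016]
ft_force: [0.0, -0.2, -0.7]
grip_width: -0.2
t=43.48 turn=-0.16 shift mm(after turn)=[ 0.4  0.4 21.4] grasp=[500.1  -8.1] z=127.4 az=-175.44 tilt=[ 4.85 -1.65] w=-0.2 f=[ 0.  -0.2 -0.7] q=[-0.11 -0.08  2.17 -0.02  0.96 -1.75]
```

```bash
python3 -m handwheel '[[1,[0.001,0,0.008],0],[1,[0,0,0.008],0],[1,[0,0,0.004],0],[1,[0,0,0],0],[1,[0,0,0],0]]'
python3 plan.py b -62 -2 103 0
python3 -m handwheel '[[1,[0,0,0.0015],0],[1,[0,0,0],0]]'
python3 -m handwheel '[[1,[0,0,0.0015],0],[1,[0,0,0],0]]'
python3 plan.py b -62 -2 103 0
```

```text
t: 43.9
ee_pos: [495.1, -4.5, 105.4]
orientation: [0.042, -0.04, 0.998, -0.016]
ft_force: [0.2, -1.5, 0.1]
grip_width: 0.2
t=43.90 turn=-0.02 shift mm(after turn)=[-0.8 -2.2  2.5] grasp=[500.3  -6.2] z=105.4 az=-175.30 tilt=[ 4.83 -1.59] w=0.2 f=[ 0.2 -1.5  0.1] q=[-0.11 -0.04  2.18 -0.02  0.91 -1.75]
t: 44.07
ee_pos: [494.7, -3.6, 102.9]
orientation: [0.041, -0.041, 0.998, -0.015]
ft_force: [-0.8, -0.4, 0.5]
grip_width: 0.1
t: 44.23
ee_pos: [495.4, -3.4, 102.9]
orientation: [0.041, -0.041, 0.998, -0.016]
ft_force: [0.7, 0.5, -0.2]
grip_width: -0.1
t=44.23 turn=0.12 shift mm(after turn)=[-0.7 -3.3  0.1] grasp=[500.5  -5.1] z=102.9 az=-175.16 tilt=[ 4.72 -1.59] w=-0.1 f=[ 0.7  0.5 -0.2] q=[-0.11 -0.03  2.18 -0.02  0.91 -1.75]
```

```bash
python3 -m handwheel '[[1,[0,0,-0.008],0],[1,[0,0,-0.008],0],[1,[0,-0.027,0],0],[1,[0,-0.027,0],0],[1,[0,-0.025,0],0],[1,[0,0,0.006],0],[1,[0,0,0],0],[1,[0,0,0],0]]'
python3 plan.py b -62 -82 105 0
```

```text
t: 44.9
ee_pos: [503.4, -83.9, 122.6]
orientation: [0.045, -0.043, 0.998, -0.016]
ft_force: [0.5, 0.6, 0.1]
grip_width: -0.1
t=44.90 turn=0.28 shift mm(after turn)=[ 2.7 -1.7 17.5] grasp=[509.1 -85.7] z=122.6 az=-175.00 tilt=[ 5.2  -1.66] w=-0.1 f=[0.5 0.6 0.1] q=[-0.27 -0.04  2.15 -0.    0.94 -1.92]
```

```bash
python3 -m handwheel '[[1,[0.002,-0.001,0.008],0],[1,[0,0,0.008],0],[1,[0,0,0],0],[1,[0,0,0],0]]'
python3 -m handwheel '[[1,[0,0,0.002],0],[1,[0,0,0],0]]'
python3 -m handwheel '[[1,[0,0,0.001],0],[1,[0,0,0],0]]'
python3 plan.py b -62 -82 103 0
```

```text
t: 45.23
ee_pos: [502.3, -83.0, 104.8]
orientation: [0.044, -0.044, 0.998, -0.016]
ft_force: [-1.1, 0.1, 0.4]
grip_width: -0.1
t: 45.4
ee_pos: [502.7, -82.4, 103.0]
orientation: [0.044, -0.045, 0.998, -0.016]
ft_force: [-1.2, -1.8, 2.8]
grip_width: 0.2
t: 45.57
ee_pos: [503.1, -82.3, 103.2]
orientation: [0.044, -0.046, 0.998, -0.017]
ft_force: [-0.0, -0.9, 0.1]
grip_width: -0.3
t=45.57 turn=0.64 shift mm(after turn)=[ 0.9 -3.9  0.2] grasp=[508.6 -84.1] z=103.2 az=-174.64 tilt=[ 5.1  -1.66] w=-0.3 f=[-0.  -0.9  0.1] q=[-0.27 -0.01  2.15 -0.01  0.9  -1.92]
```

```bash
python3 -m handwheel '[[1,[0,0,-0.02],0],[1,[0,0,-0.03],0],[1,[0,0,-0.035],0],[1,[-0.02,0.015,-0.035],0],[1,[-0.02,0.015,-0.035],0],[1,[-0.02,0.015,-0.035],0],[1,[-0.02,0.015,-0.03],0],[1,[-0.02,0.015,0],0]]'
python3 -m handwheel '[[1,[-0.015,0.01,0],0],[1,[0,0,0],0],[1,[0,0,0],0],[1,[0,0,0],0]]'
python3 snap.py w14; python3 - <<'E'
from rect import *
for n in("side","scene"):
    a=cv2.imread(f"pics/{n}1.png");b=imaging.capture(n);c=imaging.calibration(n);p=w2pix(c,(563,-1,20)).astype(int)
    d=cv2.absdiff(a,b)[p[1]-32:p[1]+32,p[0]-62:p[0]+62].max(2);print(n,"changed px",(d>30).sum(),d.max())
for n in("w13","w14"):
  g=[cv2.cvtColor(rect(n,30,xc-10,xc+10,-30,30),cv2.COLOR_BGR2GRAY).mean(0) for xc in(0,30,65)]
  print(n,[sorted(edges(q,-30,k=4)) for q in g])
  a=cv2.cvtColor(rect(n,30,-10,95,30,34),cv2.COLOR_BGR2GRAY);print(sorted(edges(a.mean(1),-10,k=6)))
print(telemetry.sense()["ft_force"])
E
```

```text
t: 46.23
ee_pos: [573.6, 10.3, 330.0]
orientation: [0.039, -0.043, 0.998, -0.014]
ft_force: [0.9, -0.3, 1.4]
grip_width: 0.0
t: 46.57
ee_pos: [591.2, 26.0, 334.0]
orientation: [0.042, -0.046, 0.998, -0.013]
ft_force: [-1.0, 0.3, 0.7]
grip_width: -0.0
46.6167 [590.8  25.8 333.6] [ 0.042  -0.046   0.998  -0.0132]
side changed px 107 108
scene changed px 122 114
w13 [[(-10.5, 1.5), (4.2, 0.8), (6.0, 1.8), (7.8, 2.2)], [(-11.0, 1.0), (2.8, 0.7), (6.0, 1.7), (8.0, 1.8)], [(-15.8, 0.8), (-13.2, 1.1), (4.5, 0.8), (9.2, 0.9)]]
[(49.2, 3.4), (51.0, 2.8), (55.0, 1.8), (73.0, 1.5), (76.2, 2.4), (93.2, 2.4)]
w14 [[(-11.0, 1.4), (4.5, 1.6), (6.8, 2.3), (8.8, 2.6)], [(2.8, 1.3), (4.5, 0.8), (6.8, 2.3), (8.8, 2.4)], [(-15.5, 0.8), (-13.2, 0.9), (4.5, 0.8), (9.5, 0.9)]]
[(47.0, 3.3), (48.8, 2.7), (54.8, 1.3), (73.0, 1.1), (76.5, 1.9), (91.5, 2.1)]
[ 0.82068243  0.75442241 -0.65801977]
```

```bash
python3 - <<'E'
from rect import *
for n in("side","scene"):
    a=cv2.imread(f"pics/{n}1.png");b=imaging.capture(n);c=imaging.calibration(n);p=w2pix(c,(563,-1,20)).astype(int)
    d=cv2.absdiff(a,b).max(2)>30;m=np.zeros_like(d);m[p[1]-32:p[1]+32,p[0]-62:p[0]+62]=1
    v,u=np.nonzero(d&m)
    X=np.array([pix2w(c,i,j,30) for i,j in zip(u,v)])-[563.1,-1.3,0];t=np.radians(4.72);B=np.c_[X[:,0]*np.cos(t)+X[:,1]*np.sin(t),-X[:,0]*np.sin(t)+X[:,1]*np.cos(t)]
    h,_,_=np.histogram2d(B[:,0],B[:,1],bins=[[-100,-80,-48,48,80,100],[-125,-100,-75,-12,12,75,100,125]]);print(n);print(h.astype(int))
for n in("w11","w14"):
  for yc in(-55,-40,-25,25,40,55):
    a=cv2.cvtColor(rect(n,30,-70,-35,yc-6,yc+6),cv2.COLOR_BGR2GRAY);print(n,yc,sorted(edges(a.mean(1),-70,k=3)))
E
```

```text
side
[[ 0  0  7  1  0  1  0]
 [ 0  3  7  0 12  0  0]
 [ 0  0 32  0  0  3  0]
 [ 0  0 14  0  2  0  0]
 [ 0  0  0  0  0  0  0]]
scene
[[ 0  0  2  0  2  0  0]
 [ 0  0  0  0  7  0  0]
 [ 0  1  3  0 19  0  0]
 [ 0  0 13  0  2  0  0]
 [ 0  0  1  0  0  0  0]]
w11 -55 [(-62.2, 1.1), (-52.2, 10.5), (-43.2, 9.4)]
w11 -40 [(-63.2, 1.6), (-52.5, 8.5), (-42.8, 9.8)]
w11 -25 [(-57.8, 0.9), (-53.0, 2.2), (-51.0, 1.5)]
w11 25 [(-56.5, 0.6), (-52.8, 5.0), (-50.8, 2.8)]
w11 40 [(-57.0, 0.6), (-53.0, 5.2), (-50.8, 3.2)]
w11 55 [(-57.2, 0.6), (-53.0, 5.6), (-51.0, 3.7)]
w14 -55 [(-57.5, 1.0), (-52.5, 5.2), (-44.0, 6.8)]
w14 -40 [(-64.0, 0.6), (-58.0, 0.8), (-53.0, 1.2)]
w14 -25 [(-57.5, 0.9), (-53.2, 1.2), (-46.2, 0.6)]
w14 25 [(-56.8, 0.6), (-53.5, 4.5), (-51.5, 2.1)]
w14 40 [(-56.8, 0.7), (-53.5, 4.8), (-51.5, 2.4)]
w14 55 [(-53.5, 4.6), (-51.5, 2.4), (-44.2, 1.4)]
```

The rails haven't moved; the changed pixels are shadow edges. Handing in.

```bash
python3 -c "
from bench import job;print(job.sign_off())"
```

```text
the job is handed in; nothing more can be done
None
```

I laid the short rails right then left, then the hanging rail on the far side and the plain rail on the near side. The cross-bar went into the middle notches last. I handed the job in at about 47 s of the 102 s, with the gripper clear of everything.

**What the checks showed**
- **Final pictures:** the frame is closed inside the stops, and the glue bottle and offcut are still where they were. I never went near the yellow look-alike.
- **Position:** the pieces sit within about 1–3 mm of nominal. The left short rail is about 2.5 mm inward, both short rails are about 2 mm to the far side, and the hanging rail is about 1.5 mm to the far side.
- **Height:** light touches with the shut fingers on both ends of the plain rail and on the cross-bar's near end put their tops at about 30 mm, which is flat on the board.

**Less certain**
- I did not touch-test the hanging rail or the cross-bar's far end. Each was let go about 0.4 mm above its bedded height and looked seated in the pictures.
- The fixed-camera pictures before and after the touch tests differed by roughly 100 pixels each. I read these as shadow edges, because the rail edges measured from the wrist camera had not moved by more than about 1 mm.
- The tool's tilt crept up to about 5° during the job. I let it be, and the rails settled flat when released.

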